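# Stand the volumetric flasks in their support rings

### The arm

A 7-joint arm with a two-finger parallel gripper is mounted at the origin on the work surface. World frame = base frame: x ahead of the robot, y to its left, z up, the work surface at z = 0. Lengths are in m, angles in rad, forces in N, time in s.
With the tool pointing down it reaches from about 0.425 to 0.875 m from the base axis. Payload 8.4 kg.
Tool frame: the origin (TCP) lies midway between the tips of the shut fingers; the grasp point (between the pads) lies 19 mm behind it; x points along the fingers, z is the direction in which the jaws open and shut, and the axes are right-handed (so a half turn about x gives the same grasp; the last joint's range is limited). The gripper opens to 85 mm and grips with 20 to 120 N. Pads are 22 mm wide; open, the fingers measure 114 mm over their backs; the gripper's body (76 mm by 85 mm) begins 54 mm behind the grasp point. The pads swing forward as they close: fully open they stand 13 mm farther back than shut.
Start: joints at [1.011, 0.333, 0.04, 1.465, -0.013, 1.343, -0.059], TCP at [0.289, -0.582, 0.2] pointing down, gripper open.
Joint ranges: [-2.58, 2.58], [-0.38, 2.09], [-1.3, 1.39], [0.25, 2.4], [-1.5, 4.64], [0.08, 2.09], [-2.65, 2.65]. Speed limits (rad/s): [2.22, 2.22, 2.79, 2.79, 3.14, 3.14, 3.14].

### API

Orientations are given as a 3x3 rotation matrix whose columns are the frame's x, y, z axes.
In Python, from station import manip, cams, job, nets gives the robot as it stands.
- The arm moves only by the tool drive_tool, never from a script. Its argument "plan" is text: rows parted by semicolons, each of 6 numbers parted by spaces: the shift along the tool's x, y, z each as a share of 0.6 m, from -1 to 1, then the turn, a rotation vector about the tool's x, y, z each as a share of 360 degrees, from -1 to 1. A call has 1 to 12 rows; each row is the pose to reach, as a shift and turn from the pose commanded when the call began, along the tool's axes at that moment, turning the shorter way round; what a row does not reach only later rows make up. A row lasts 1/8 s, in which the tool goes at most 62.5 mm and 10.7 degrees, less where a joint would pass 70% of its speed; a pose out of reach is approached as far as the arm can. A call with a number of a shift or a turn outside -1 to 1 is refused whole. A call with a gripper value outside its range is refused whole. "fingers" is the opening, from 0 (shut) to 1 (fully open), set as the call begins (left out, the last holds). The fingers move at their own pace and stop on an object; "force" is the grip in N (left out, the last holds). Time passes only in rows, so rows that repeat a pose let the fingers close. It gives the time, the measured TCP pose, the force and the opening at its end, in the units of the state.
- manip.get_state(): the state, without advancing time (a new reading comes with each control period).
- cams.capture(name): name is "scene" or "side" or "wrist"; returns the picture (480x640x3 uint8, red, green, blue); there is no depth.
- cams.camera_params(name): a dict with "K" (3x3 intrinsics, pixels), "R" (3x3) and "t" (3): a world point X has camera coordinates R X + t; the wrist camera has in their place "T_tool_cam" (4x4, takes a point from camera to tool coordinates, whose origin is the TCP and whose axes are the tool frame's). Camera axes: x right, y down, z forward; pixel columns grow to the right and rows downward; lengths in m; the calibration is good to about 2 mm. The wrist camera is an equidistant fisheye: a pixel r from the principal point sees the ray r / f radians off the axis. A picture is of the moment at which its call begins: read the wrist's pose just before it. camera_params takes no time and is no camera call.
- job.close_job(): hands the job in, once; it reports no verdict.
Trained networks look in the newest picture that a camera, given by its name, has taken for a name from the list of things; names that differ only in an ending like _2 or _b are one class to them, and where a whole thing is asked for, a point or a joint stands for the part that bears it (a point fixed in the world has none). Each returns a list of dicts, best first, with "conf" (0 to 1); they miss things now and then, are a little off and sometimes report something else, mostly with a low value. They report only what shows in the picture. A call takes as long as a camera call. They do not tell look-alikes from the thing itself.
- nets.boxes_of(query, camera): "position" ([column, row] in pixels, amid what is visible of it).
- nets.masks_of(query, camera): "region" (480x640 bool, what is visible of it) and "position" ([column, row] in pixels, amid what is visible of it).
The state is a dict: "clock": time; "q": joint angles; "joint_vel": joint speeds; "joint_torque": joint torques, N m; "tcp_pos": TCP position; "tcp_rot": TCP orientation; "ft_force": force on the tool from outside, world axes, zero at the start; "moment": the same for the moment, N m; "grip_width": finger opening in m.
Only numpy, scipy, OpenCV 4.12 (cv2) and the standard library are available. Lean on these libraries where they do the work, as an engineer would, in place of code of your own. Each camera call takes 0.05 s, during which the arm holds its last target.

### The job

Stand each of the four stoppered volumetric flasks upright in the rubber support ring of its own size, the smallest flask in the smallest ring and so on up to the largest, with its foot down on the bench inside the ring. Set them down gently: no flask may be dropped or tipped over. Leave the beaker and the white bottle that stand among them where they are.

Things in the scene. Friction and masses are not known exactly. Their poses are not given: they have to be found in the camera images.
- flask_10: smallest of four loose, empty amber glass volumetric flasks (10 ml): pear-shaped bulb 28 mm across, flat foot 23 mm, bulb ends 36 mm up; bare round neck 11 mm across from 36 to 83 mm up (grip it about 66 mm up); rim 15 mm, white stopper head 18 mm across (one piece with it), total height 104 mm. Origin: centre of the foot's underside, on the bench at the start; z up the neck; yaw meaningless
- flask_25: second smallest of four loose, empty amber glass volumetric flasks (25 ml): pear-shaped bulb 40 mm across, flat foot 30 mm, bulb ends 50 mm up; bare round neck 12 mm across from 50 to 103 mm up (grip it about 86 mm up); rim 16 mm, white stopper head 19 mm across (one piece with it), total height 124 mm. Origin: centre of the foot's underside, on the bench at the start; z up the neck; yaw meaningless
- flask_50: second largest of four loose, empty amber glass volumetric flasks (50 ml): pear-shaped bulb 50 mm across, flat foot 37 mm, bulb ends 62 mm up; bare round neck 13 mm across from 62 to 133 mm up (grip it about 116 mm up); rim 17 mm, white stopper head 20 mm across (one piece with it), total height 154 mm. Origin: centre of the foot's underside, on the bench at the start; z up the neck; yaw meaningless
- flask_100: largest of four loose, empty amber glass volumetric flasks (100 ml): pear-shaped bulb 60 mm across, flat foot 44 mm, bulb ends 75 mm up; bare round neck 15 mm across from 75 to 163 mm up (grip it about 146 mm up); rim 19 mm, white stopper head 22 mm across (one piece with it), total height 184 mm. Origin: centre of the foot's underside, on the bench at the start; z up the neck; yaw meaningless
- ring_10: smallest of four black rubber flask support rings flat on the bench: 70 mm outside, straight round hole 44 mm through to the bench, 20 mm high; stays put. For the smallest flask (28 mm bulb), whose foot stands on the bench inside the hole. Origin: centre of the hole at bench level; z up
- ring_25: second smallest of four black rubber flask support rings flat on the bench: 88 mm outside, straight round hole 57 mm through to the bench, 24 mm high; stays put. For the second smallest flask (40 mm bulb), whose foot stands on the bench inside the hole. Origin: centre of the hole at bench level; z up
- ring_50: second largest of four black rubber flask support rings flat on the bench: 106 mm outside, straight round hole 68 mm through to the bench, 28 mm high; stays put. For the second largest flask (50 mm bulb), whose foot stands on the bench inside the hole. Origin: centre of the hole at bench level; z up
- ring_100: largest of four black rubber flask support rings flat on the bench: 124 mm outside, straight round hole 78 mm through to the bench, 32 mm high; stays put. For the largest flask (60 mm bulb), whose foot stands on the bench inside the hole. Origin: centre of the hole at bench level; z up
- beaker: bystander, not to be moved: small open clear glass beaker, 42 mm across, 60 mm high, standing among the flasks and rings. Origin: centre of its underside, z up
- bottle: bystander, not to be moved: white plastic bottle with a paper label and white cap, 44 mm across, 95 mm high, standing among the flasks and rings. Origin: centre of its underside, z up
Mind the look-alikes: they are no part of the job. Leave any blue look-alike of the flask_50 alone.

How it is judged:
At the end, for the whole second after the job is handed in: Each flask stands upright (within about 6 degrees) and at rest in the ring of its own size, foot on the bench (within 5 mm), its axis within 13 mm of the ring's centre; the beaker and the bottle are within 25 mm of where they stood (horizontal distance between flask_10 and ring_10 below 0.013 m and height (world z) of each of flask_10, flask_25, flask_50, flask_100 below 0.005 m and angle between each of flask_10, flask_25, flask_50, flask_100's own z axis and vertical below 0.1 rad and linear speed of each of flask_10, flask_25, flask_50, flask_100 below 0.02 m/s and angular speed of each of flask_10, flask_25, flask_50, flask_100 below 0.5 rad/s and horizontal distance between flask_25 and ring_25 below 0.013 m and horizontal distance between flask_50 and ring_50 below 0.013 m and horizontal distance between flask_100 and ring_100 below 0.013 m and distance of each of beaker, bottle from where it was at the start of the episode below 0.025 m); the robot touches nothing.
It fails at once if a flask is tipped over (leans more than about 35 degrees) (angle between any of flask_10, flask_25, flask_50, flask_100's own z axis and vertical above 0.6 rad).
It fails at once if a flask is dropped or thrown (moves faster than 0.6 m/s, a fall of about 2 cm, while the fingers do not touch it) ((linear speed of flask_10 above 0.6 m/s and contact force between the fingers and flask_10 below 0.01 N) or (linear speed of flask_25 above 0.6 m/s and contact force between the fingers and flask_25 below 0.01 N) or (linear speed of flask_50 above 0.6 m/s and contact force between the fingers and flask_50 below 0.01 N) or (linear speed of flask_100 above 0.6 m/s and contact force between the fingers and flask_100 below 0.01 N)).
It fails at once if the beaker or the bottle is pushed more than 25 mm or knocked over (distance of any of beaker, bottle from where it was at the start of the episode above 0.025 m or angle between any of beaker, bottle's own z axis and vertical above 0.5 rad).
It also fails if it takes over 120 s, if anything falls off the work surface, if the arm or the gripper's body presses on something with over 40 N, if the wrist force passes 120 N, or if a joint passes its speed limit or range.

## Working session

There is one attempt and no reset: what is moved stays moved. The work goes in short steps, Python scripts to look and compute and a tool call to move; the robot and the scene stay as the last step left them, time stands still between calls to the robot, and variables do not carry over. Pictures are saved under pics/ and viewed, and the job is handed in when it is done.

Besides the shell and the picture viewer there is one more tool, called after "Emit:" by a JSON object that holds its "method" and its "body". drive_tool: Moves the arm, as the interface text tells. Shift numbers are shares of 0.6 m and turn numbers shares of 360 degrees, none past 1 either way. Its arguments: {"type":"object","properties":{"plan":{"type":"string"},"fingers":{"type":"number"},"force":{"type":"number"}},"required":["plan"]}

```bash
ls; mkdir -p pics; python3 - <<'E'
from station import manip, cams, job, nets
import cv2
s=manip.get_state()
print(s['clock'],s['tcp_pos'],s['tcp_rot'],s['grip_width'])
for n in ['scene','side','wrist']:
    im=cams.capture(n); cv2.imwrite(f'pics/{n}0.png',im[:,:,::-1]); print(n,cams.camera_params(n))
E
```

```text
pics
0.0 [ 0.28875004 -0.58176558  0.19941309] [[-8.38501758e-04  8.95725664e-01  4.44606379e-01]
 [ 1.40221046e-03  4.44607152e-01 -8.95724575e-01]
 [-9.99998665e-01 -1.27634914e-04 -1.62879978e-03]] 0.0853483228243349
scene {'K': array([[508.15862317,   0.        , 320.20403098],
       [  0.        , 508.15862317, 244.53521348],
       [  0.        ,   0.        ,   1.        ]]), 'R': array([[-0.13525797,  0.99076607, -0.00937401],
       [ 0.65033249,  0.08163675, -0.75525035],
       [-0.74751116, -0.10824986, -0.65536939]]), 't': array([ 0.06171183, -0.28478832,  1.44185157])}
side {'K': array([[533.39362729,   0.        , 309.31648634],
       [  0.        , 533.39362729, 241.73363111],
       [  0.        ,   0.        ,   1.        ]]), 'R': array([[-0.99371033, -0.11190867, -0.00402945],
       [-0.06527746,  0.60812799, -0.79115056],
       [ 0.09098703, -0.78591145, -0.61160818]]), 't': array([0.51505969, 0.09343514, 1.2752572 ])}
wrist {'K': array([[371.64829954,   0.        , 317.98156814],
       [  0.        , 371.64829954, 234.16073007],
       [  0.        ,   0.        ,   1.        ]]), 'T_tool_cam': array([[ 2.11732058e-04, -2.60334276e-01,  9.65518524e-01,
        -1.73300759e-01],
       [-9.84320842e-05, -9.65518546e-01, -2.60334260e-01,
         6.58648839e-02],
       [ 9.99999973e-01, -3.99168919e-05, -2.30056475e-04,
        -1.26670474e-04],
       [ 0.00000000e+00,  0.00000000e+00,  0.00000000e+00,
         1.00000000e+00]])}
```

View pics/scene0.png

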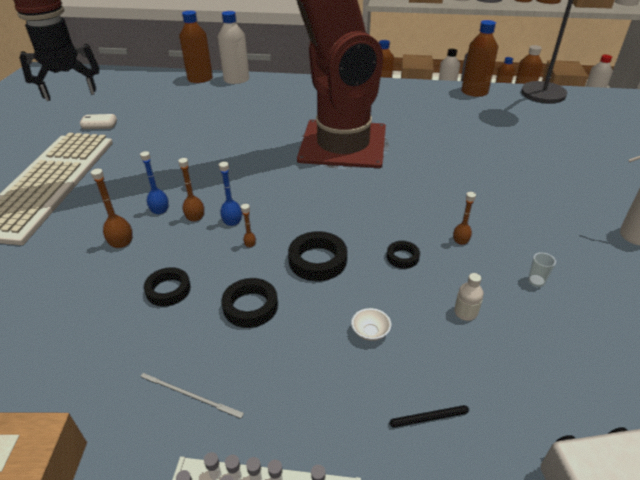

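View pics/side0.png

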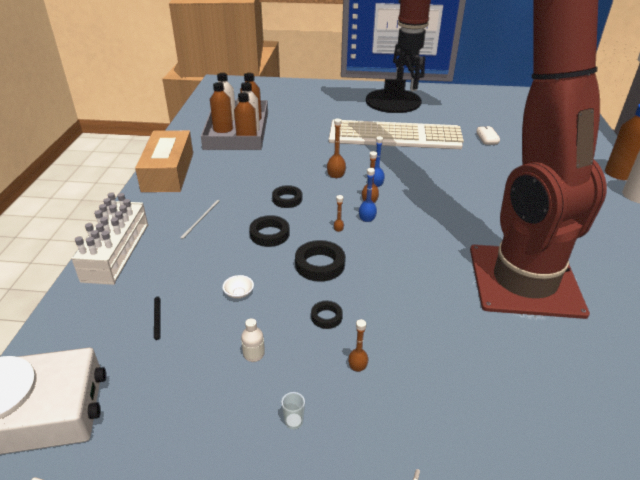

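View pics/wrist0.png

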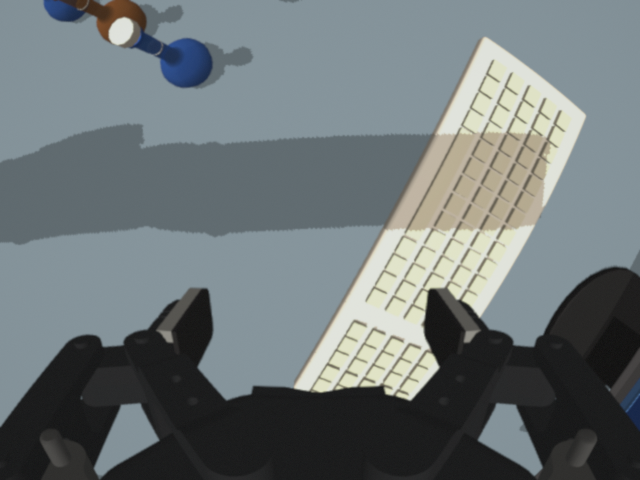

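```bash
cat > h.py <<'E'
from station import manip, cams, job, nets
import cv2, numpy as np
from scipy.optimize import minimize
def fl(bd,ft,be,nd,ne,rim,st,H):
    return [(ft/2,0),(bd/2*.93,be*.2),(bd/2,be*.4),(bd/2*.8,be*.7),(nd/2*1.2,be*.95),(nd/2,be),(nd/2,ne),(rim/2,ne+2),(rim/2,H-11),(st/2,H-10),(st/2,H)]
PROF={'flask_10':fl(28,23,36,11,83,15,18,104),'flask_25':fl(40,30,50,12,103,16,19,124),'flask_50':fl(50,37,62,13,133,17,20,154),'flask_100':fl(60,44,75,15,163,19,22,184),
'ring_10':[(35,0),(35,20)],'ring_25':[(44,0),(44,24)],'ring_50':[(53,0),(53,28)],'ring_100':[(62,0),(62,32)],
'beaker':[(21,0),(21,60)],'bottle':[(22,0),(22,70),(12,80),(12,95)]}
HOLE={'ring_10':(22,20),'ring_25':(28.5,24),'ring_50':(34,28),'ring_100':(39,32)}
def proj(P,X):
    c=X@P['R'].T+P['t']; p=c@P['K'].T; return p[:,:2]/p[:,2:]
th=np.linspace(0,2*np.pi,40,endpoint=False)
def circ(x,y,r,z): return np.c_[x+r*1e-3*np.cos(th),y+r*1e-3*np.sin(th),np.full(40,z*1e-3)]
def render(name,x,y,P):
    S=4; m=np.zeros((480*S,640*S),np.uint8)
    q=[proj(P,circ(x,y,r,z)) for r,z in PROF[name]]
    for a,b in zip(q[:-1],q[1:]):
        h=cv2.convexHull(np.r_[a,b].astype(np.float32))
        cv2.fillConvexPoly(m,np.round((h+.5)*S).astype(np.int32),255)
    return m
def rend(name,x,y,P):
    return cv2.resize(render(name,x,y,P),(640,480),interpolation=cv2.INTER_AREA)/255.
def ray(P,uv,z):
    d=np.linalg.inv(P['K'])@np.r_[uv,1]; d=P['R'].T@d; c=-P['R'].T@P['t']
    return c+d*(z-c[2])/d[2]
E
cat > find.py <<'E'
from h import *
import pickle
P={c:cams.camera_params(c) for c in ['scene','side']}
im={c:cams.capture(c) for c in P}
out={}
for n in ['flask_50','ring_50','beaker','bottle']+['flask_10','flask_25','flask_100','ring_10','ring_25','ring_100']:
  for c in P:
    r=nets.masks_of(n,c); out[n,c]=r
    for d in r:
        a=d['region']; px=im[c][a]
        zz=.05
        print(n,c,round(d['conf'],2),np.round(d['position']),a.sum(),np.round(np.median(px,0)),np.round(ray(P[c],d['position'],.03)[:2],3))
pickle.dump((im,out),open('m.pkl','wb'))
print(manip.get_state()['clock'])
E
python3 find.py
```

```text
flask_50 scene 0.88 [113. 220.] 1234 [82. 52. 27.] [ 0.445 -0.47 ]
flask_50 scene 0.81 [227. 206.] 675 [30. 55. 97.] [ 0.363 -0.23 ]
flask_50 scene 0.77 [152. 193.] 731 [31. 56. 98.] [ 0.338 -0.421]
flask_50 scene 0.75 [250. 232.] 319 [85. 56. 34.] [ 0.452 -0.154]
flask_50 scene 0.58 [318. 261.] 2142 [26. 26. 24.] [0.524 0.005]
flask_50 scene 0.57 [466. 227.] 560 [84. 54. 29.] [0.376 0.309]
flask_50 side 0.88 [366. 206.] 421 [ 44.  73. 136.] [ 0.387 -0.233]
flask_50 side 0.82 [338. 163.] 497 [122.  74.  38.] [ 0.481 -0.47 ]
flask_50 side 0.71 [338. 216.] 234 [119.  81.  50.] [ 0.46  -0.178]
flask_50 side 0.6 [378. 175.] 244 [ 47.  83. 148.] [ 0.357 -0.41 ]
flask_50 side 0.59 [372. 187.] 285 [116.  73.  50.] [ 0.371 -0.336]
flask_50 side 0.45 [330. 313.] 590 [39. 37. 35.] [0.453 0.186]
ring_50 scene 0.93 [316. 261.] 2143 [26. 26. 24.] [0.524 0.002]
ring_50 scene 0.64 [252. 307.] 2061 [28. 27. 25.] [ 0.663 -0.099]
ring_50 scene 0.61 [403. 260.] 707 [27. 27. 24.] [0.499 0.176]
ring_50 scene 0.58 [169. 286.] 1326 [27. 27. 24.] [ 0.629 -0.271]
ring_50 scene 0.24 [464. 230.] 496 [83. 52. 2
[... 3967 characters left out ...]
79 [270. 236.] 1024 [39. 38. 36.] [ 0.627 -0.071]
ring_25 side 0.6 [320. 267.] 1484 [37. 36. 34.] [0.488 0.037]
ring_100 scene 0.93 [316. 261.] 2143 [26. 26. 24.] [0.524 0.002]
ring_100 scene 0.64 [252. 307.] 2061 [28. 27. 25.] [ 0.663 -0.099]
ring_100 scene 0.61 [403. 260.] 707 [27. 27. 24.] [0.499 0.176]
ring_100 scene 0.58 [169. 286.] 1326 [27. 27. 24.] [ 0.629 -0.271]
ring_100 scene 0.24 [464. 230.] 496 [83. 52. 27.] [0.385 0.305]
ring_100 side 0.94 [284. 198.] 583 [38. 36. 34.] [ 0.62  -0.249]
ring_100 side 0.81 [329. 310.] 537 [38. 37. 34.] [0.455 0.179]
ring_100 side 0.79 [270. 236.] 1024 [39. 38. 36.] [ 0.627 -0.071]
ring_100 side 0.6 [320. 267.] 1484 [37. 36. 34.] [0.488 0.037]
1.25
```

```bash
cat > fit.py <<'E'
from h import *
import pickle
P={c:cams.camera_params(c) for c in ['scene','side']}
im,_=pickle.load(open('m.pkl','rb'))
def segs(c,kind):
    a=im[c].astype(int); r,g,b=a[...,0],a[...,1],a[...,2]
    if kind=='ring': return (a.max(2)<62)
    if kind=='amber': return (r>1.45*b)&(r>40)&(r-b>15)
def comp(m,uv,hull=False):
    n,l,s,ce=cv2.connectedComponentsWithStats(m.astype(np.uint8)); 
    k=[i for i in range(1,n) if s[i,4]>8 and abs(ce[i]-uv).max()<32]
    mm=np.isin(l,k).astype(np.uint8)
    if hull:
        pts=cv2.findNonZero(mm); mm[:]=0; cv2.fillConvexPoly(mm,cv2.convexHull(pts),1)
    return mm.astype(float)
init={'flask_100':(.47,-.48,(113,220),(338,163)),'flask_50':(.37,-.33,(192,200),(372,187)),'flask_25':(.41,.29,(464,230),(358,355)),'flask_10':(.47,-.17,(250,232),(338,222)),
'ring_100':(.5,.01,(317,258),(320,261)),'ring_50':(.64,-.09,(250,302),(270,231)),'ring_25':(.62,-.26,(167,287),(287,197)),'ring_10':(.48,.18,(403,255),(327,314))}
viz={c:im[c].copy() for c in im}
res={}
for n,(x,y,u1,u2) in init.items():
    ring=n.startswith('ring'); T={}
    for c,u in zip(P,(u1,u2)):
        s=segs(c,'ring' if ring else 'amber'); T[c]=comp(s,np.array(u),ring)
        if not ring:
            prof=PROF[n]
    def cost(p,cs=P,m=n):
        t=0
        for c in cs:
            R=rend(m,p[0],p[1],P[c])
            if not ring: # drop white stopper: render only up to z<neck end
                R=rr(m,p[0],p[1],c)
            t+=1-np.minimum(R,T[c]).sum()/np.maximum(R,T[c]).sum()
        return t
    def rr(m,x,y,c):
        PROF['tmp']=PROF[m][:-4]; return rend('tmp',x,y,P[c])
    o=dict(initial_simplex=[[x,y],[x+.02,y],[x,y+.02]],xatol=2e-4,fatol=1e-4)
    def go(cs,m): 
        b=minimize(cost,[x,y],args=(cs,m),method='Nelder-Mead',options=o); return b
    B=go(list(P),n); print(n,np.round(B.x,4),round(B.fun,3),'each',[(np.round(go([c],n).x,4),round(go([c],n).fun,3)) for c in P])
    print('   alt',[(m,round(go(list(P),m).fun,3)) for m in PROF if m[:4]==n[:4]])
    res[n]=B.x
    for c in P:
        k,_=cv2.findContours((rend(n,*B.x,P[c])>.5).astype(np.uint8),cv2.RETR_EXTERNAL,cv2.CHAIN_APPROX_NONE)
        cv2.drawContours(viz[c],k,-1,(0,255,0),1)
pickle.dump(res,open('res.pkl','wb'))
a=cv2.resize(viz['scene'][130:340,80:500],(800,400),interpolation=cv2.INTER_NEAREST); cv2.imwrite('pics/fitscene.png',a[:,:,::-1])
a=cv2.resize(viz['side'][110:390,220:420],None,fx=2.1,fy=2.1,interpolation=cv2.INTER_NEAREST); cv2.imwrite('pics/fitside.png',a[:,:,::-1])
E
python3 fit.py
```

```text
flask_100 [ 0.485  -0.4427] 0.362 each [(array([ 0.4812, -0.4452]), np.float64(0.108)), (array([ 0.4858, -0.4526]), np.float64(0.197))]
   alt [('flask_10', np.float64(1.419)), ('flask_25', np.float64(1.061)), ('flask_50', np.float64(0.648)), ('flask_100', np.float64(0.362))]
flask_50 [ 0.3765 -0.3091] 0.732 each [(array([ 0.3726, -0.3104]), np.float64(0.127)), (array([ 0.3775, -0.3196]), np.float64(0.549))]
   alt [('flask_10', np.float64(1.25)), ('flask_25', np.float64(1.028)), ('flask_50', np.float64(0.732)), ('flask_100', np.float64(1.079))]
flask_25 [0.3879 0.3007] 0.359 each [(array([0.3816, 0.3021]), np.float64(0.172)), (array([0.3871, 0.298 ]), np.float64(0.116))]
   alt [('flask_10', np.float64(0.756)), ('flask_25', np.float64(0.359)), ('flask_50', np.float64(0.876)), ('flask_100', np.float64(1.226))]
flask_10 [ 0.4569 -0.1565] 0.716 each [(array([ 0.4528, -0.1578]), np.float64(0.234)), (array([ 0.4584, -0.1648]), np.float64(0.381))]
   alt [('flask_10', np.float64(0.716)), ('flask_25', np.float64(1.12)), ('flask_50', np.float64(1.405)), ('flask_100', np.float64(1.585))]
rin
[... 373 characters left out ...]
0.1184]), np.float64(0.085))]
   alt [('ring_10', np.float64(1.023)), ('ring_25', np.float64(0.496)), ('ring_50', np.float64(0.151)), ('ring_100', np.float64(0.613))]
ring_25 [ 0.6145 -0.2853] 0.194 each [(array([ 0.6139, -0.2854]), np.float64(0.059)), (array([ 0.6154, -0.29  ]), np.float64(0.12))]
   alt [('ring_10', np.float64(0.57)), ('ring_25', np.float64(0.194)), ('ring_50', np.float64(0.722)), ('ring_100', np.float64(1.048))]
ring_10 [0.4606 0.1748] 0.201 each [(array([0.4588, 0.1754]), np.float64(0.065)), (array([0.4615, 0.1696]), np.float64(0.105))]
   alt [('ring_10', np.float64(0.201)), ('ring_25', np.float64(0.818)), ('ring_50', np.float64(1.168)), ('ring_100', np.float64(1.382))]
```

View pics/fitscene.png

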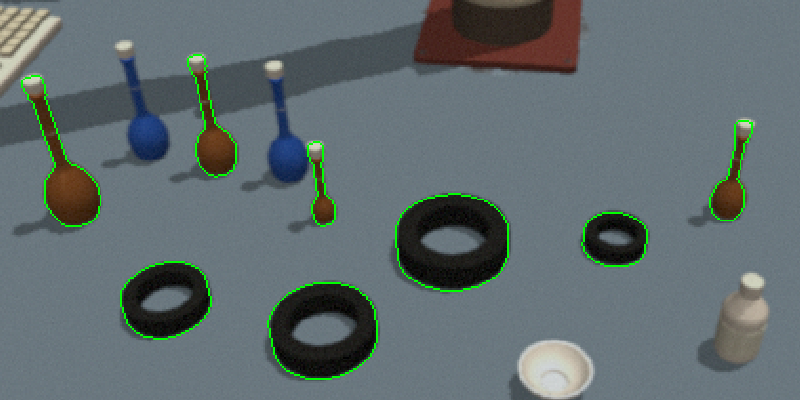

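View pics/fitside.png

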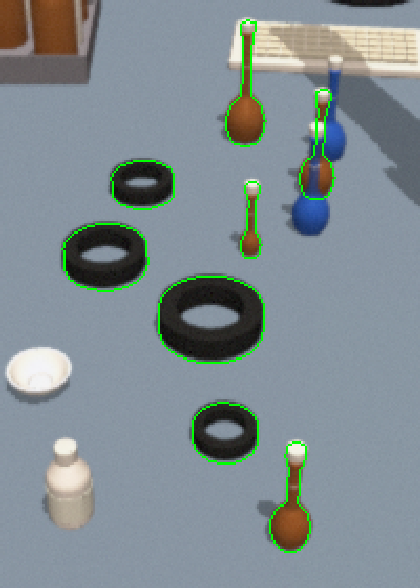

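```bash
cat > blue.py <<'E'
from h import *
import pickle
P={c:cams.camera_params(c) for c in ['scene','side']}
im,_=pickle.load(open('m.pkl','rb'))
for u,(x,y) in {(152,193):(.36,-.4),(227,206):(.39,-.22)}.items():
    a=im['scene'].astype(int); s=(a[...,2]>a[...,0]*1.7)&(a[...,2]>40)
    n,l,st,ce=cv2.connectedComponentsWithStats(s.astype(np.uint8))
    T=np.isin(l,[i for i in range(1,n) if st[i,4]>8 and abs(ce[i]-u).max()<32]).astype(float)
    PROF['tmp']=PROF['flask_50'][:-4]
    def f(p):
        R=rend('tmp',*p,P['scene']); return 1-np.minimum(R,T).sum()/np.maximum(R,T).sum()
    b=minimize(f,[x,y],method='Nelder-Mead',options=dict(initial_simplex=[[x,y],[x+.02,y],[x,y+.02]])); print(b.x,b.fun)
E
python3 blue.py
python3 - <<'E'
import cv2
a=cv2.imread('pics/scene0.png')[140:255,90:270]
cv2.imwrite('pics/crop50.png',cv2.resize(a,None,fx=4.4,fy=4.4,interpolation=cv2.INTER_CUBIC))
E
```

```text
[ 0.35724753 -0.40290315] 0.08618032917717977
[ 0.37832719 -0.21826985] 0.10674800540373541
```

View pics/crop50.png

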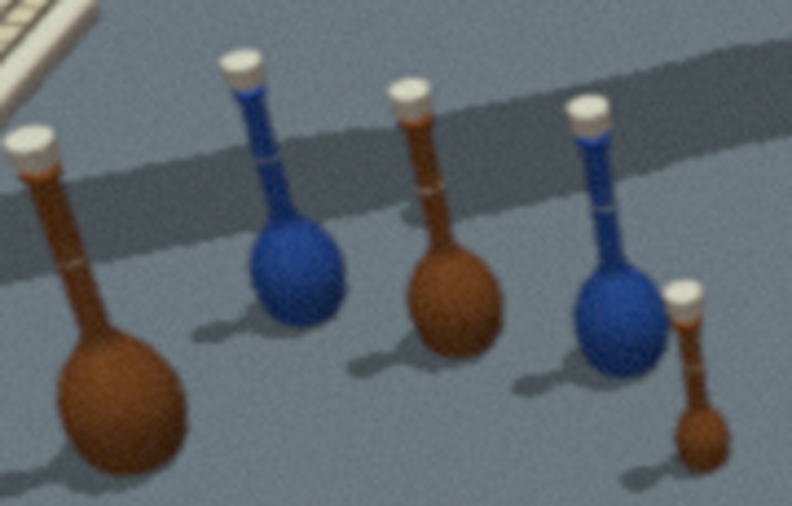

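```bash
cat > go.py <<'E'
import sys
from h import *
from scipy.spatial.transform import Rotation as Ro
R1=np.array([[0,0,1],[0,1,0],[-1,0,0]],float)
s=manip.get_state(); R0=s['tcp_rot']; p=s['tcp_pos']
print(round(s['clock'],2),np.round(p,4),s['grip_width'],np.round(s['ft_force'],1))
rv=Ro.from_matrix(R0.T@R1).as_rotvec()/(2*np.pi)
for a in sys.argv[1:]:
    t=np.array([float(v) for v in a.split(',')])
    print(a,np.round(R0.T@(t-p)/.6,4),np.round(rv,4))
E
python3 go.py .289,-.582,.33 .457,-.160,.30
```

```text
1.25 [ 0.289  -0.5822  0.2003] 0.08562671721956672 [-0.6  0.1  0.5]
.289,-.582,.33 [-2.162e-01  1.000e-04 -3.000e-04] [-0.1767 -0.     -0.    ]
.457,-.160,.30 [-0.1661  0.5636 -0.5058] [-0.1767 -0.     -0.    ]
```

Emit:
{"method": "drive_tool", "body": {"plan": "-0.1 0 0 0 0 0; -0.2162 0 0 0 0 0; -0.2162 0.05 -0.05 -0.02 0 0; -0.1661 0.5636 -0.5058 -0.1767 0 0; -0.1661 0.5636 -0.5058 -0.1767 0 0; -0.1661 0.5636 -0.5058 -0.1767 0 0; -0.1661 0.5636 -0.5058 -0.1767 0 0; -0.1661 0.5636 -0.5058 -0.1767 0 0; -0.1661 0.5636 -0.5058 -0.1767 0 0; -0.1661 0.5636 -0.5058 -0.1767 0 0; -0.1661 0.5636 -0.5058 -0.1767 0 0; -0.1661 0.5636 -0.5058 -0.1767 0 0"}}

```text
clock: 2.75
tcp_pos: [0.4567, -0.1608, 0.3001]
tcp_rot: [[-0.0, 0.0, 1.0], [-0.0, 1.0, -0.0], [-1.0, -0.0, -0.0]]
ft_force: [-0.8, -1.0, 0.1]
grip_width: 0.0853
```

```bash
cat > wl.py <<'E'
# wrist look: save picture, overlay expected points at given world xyz
import sys
from h import *
s=manip.get_state(); im=cams.capture('wrist'); P=cams.camera_params('wrist')
T=np.eye(4); T[:3,:3]=s['tcp_rot']; T[:3,3]=s['tcp_pos']; W=T@P['T_tool_cam']
def wproj(X):
    c=np.linalg.inv(W)@np.r_[X,1]; c=c[:3]; th=np.arctan2(np.hypot(c[0],c[1]),c[2]); f=P['K'][0,0]
    d=c[:2]/np.hypot(*c[:2]); return f*th*d+P['K'][:2,2]
def wray(uv,z):
    d=(np.array(uv)-P['K'][:2,2])/P['K'][0,0]; t=np.hypot(*d); r=np.r_[np.sin(t)*d/t,np.cos(t)]
    r=W[:3,:3]@r; c=W[:3,3]; return c+r*(z-c[2])/r[2]
if __name__=='__main__':
    print(s['clock'],np.round(s['tcp_pos'],4))
    v=im.copy()
    for a in sys.argv[2:]:
        x,y,z,r=[float(q) for q in a.split(',')]
        q=np.array([wproj(X) for X in circ(x,y,r,z*1000)]); cv2.polylines(v,[np.round(q).astype(np.int32)],True,(0,255,0),1)
        print(a,np.round(wproj([x,y,z])))
    cv2.imwrite('pics/'+sys.argv[1],v[:,:,::-1]); np.save('w.npy',im)
    import pickle; pickle.dump((W,P),open('w.pkl','wb'))
E
python3 wl.py w1.png .457,-.158,.104,9 .457,-.158,.014,14 .4925,-.004,.032,62
```

```text
2.75 [ 0.4567 -0.1608  0.3001]
.457,-.158,.104,9 [318. 199.]
.457,-.158,.014,14 [318. 187.]
.4925,-.004,.032,62 [348.  61.]
```

View pics/w1.png

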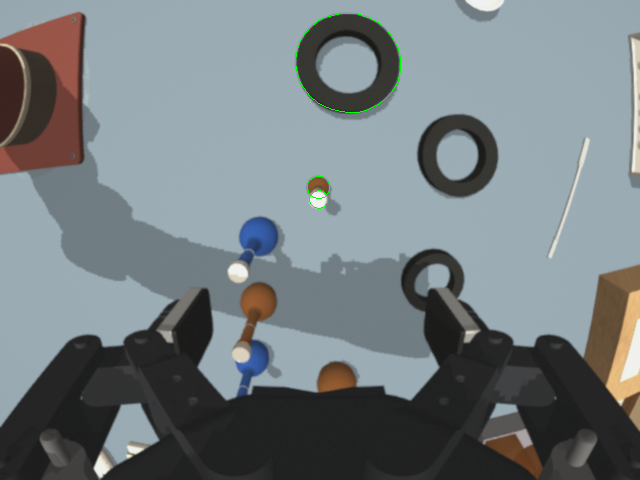

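```bash
cat > wm.py <<'E'
import sys,pickle
from h import *
W,P=pickle.load(open('w.pkl','rb')); im=np.load('w.npy').astype(int)
res=pickle.load(open('res.pkl','rb'))
def wproj(X):
    c=(np.c_[X,np.ones(len(X))]@np.linalg.inv(W).T)[:,:3]; r=np.hypot(c[:,0],c[:,1]); th=np.arctan2(r,c[:,2])
    return P['K'][0,0]*(th/r)[:,None]*c[:,:2]+P['K'][:2,2]
def rw(prof,x,y):
    S=4;m=np.zeros((480*S,640*S),np.uint8); q=[wproj(circ(x,y,r,z)) for r,z in prof]
    if len(q)==1:q=q*2
    for a,b in zip(q[:-1],q[1:]): cv2.fillConvexPoly(m,np.round((cv2.convexHull(np.r_[a,b].astype(np.float32))+.5)*S).astype(np.int32),255)
    return cv2.resize(m,(640,480),interpolation=cv2.INTER_AREA)/255.
for n in sys.argv[1:]:
    x,y=res[n]; ring=n[0]=='r'
    if ring: seg=im.max(2)<75; prof=PROF[n]
    else: seg=(im[...,0]>1.5*im[...,2])&(im[...,0]>50); prof=PROF[n][:-4]
    R0=rw([(r+12,z) for r,z in prof],x,y)>.02
    if not ring: prof=PROF[n]; seg|=im.min(2)>200
    T=(seg&R0).astype(np.uint8)
    k,l,st,ce=cv2.connectedComponentsWithStats(T); T=np.isin(l,[i for i in range(1,k) if st[i,4]>20]).astype(np.uint8)
    if ring: h=cv2.convexHull(cv2.findNonZero(T)); cv2.fillConvexPoly(T,h,1)
    f=lambda p:1-np.minimum(R:=rw(prof,*p),T).sum()/np.maximum(R,T).sum()
    b=minimize(f,[x,y],method='Nelder-Mead',options=dict(initial_simplex=[[x,y],[x+.01,y],[x,y+.01]],xatol=1e-4)); print(n,np.round(res[n],4),'wrist',np.round(b.x,4),round(b.fun,3))
E
python3 wm.py flask_10 ring_100 ring_50 ring_25; python3 go.py .4565,-.158,.16
```

```text
flask_10 [ 0.4569 -0.1565] wrist [ 0.456  -0.1585] 0.202
ring_100 [ 0.4925 -0.0026] wrist [ 0.4926 -0.0035] 0.041
ring_50 [ 0.6369 -0.1122] wrist [ 0.6376 -0.1133] 0.055
ring_25 [ 0.6145 -0.2853] wrist [ 0.6151 -0.2879] 0.097
2.8 [ 0.4566 -0.1613  0.3   ] 0.08538177730982868 [-0.4  0.2  0.9]
.4565,-.158,.16 [ 2.334e-01  5.500e-03 -1.000e-04] [-0.0002 -0.      0.0001]
```

Emit:
{"method": "drive_tool", "body": {"plan": "0.06 0.0047 0 0 0 0; 0.14 0.0047 0 0 0 0; 0.22 0.0047 0 0 0 0; 0.3 0.0047 0 0 0 0; 0.36 0.0047 0 0 0 0; 0.4 0.0047 0 0 0 0; 0.4217 0.0047 0 0 0 0; 0.4217 0.0047 0 0 0 0; 0.4217 0.0047 0 0 0 0", "fingers": 0.6}}

```text
clock: 3.92
tcp_pos: [0.4577, -0.1577, 0.048]
tcp_rot: [[0.001, 0.0, 1.0], [-0.001, 1.0, -0.0], [-1.0, -0.001, 0.001]]
ft_force: [-0.7, 0.2, 0.1]
grip_width: 0.051
```

```bash
python3 wl.py w2.png .4563,-.1585,.104,9; python3 go.py .4563,-.1585,.047
```

```text
3.925 [ 0.4577 -0.1577  0.048 ]
.4563,-.1585,.104,9 [315. 329.]
3.98 [ 0.4578 -0.1576  0.0481] 0.051113620284201876 [ 0.8 -0.4  0.6]
.4563,-.1585,.047 [ 0.0018 -0.0015 -0.0025] [-0.      0.0003  0.0001]
```

View pics/w2.png

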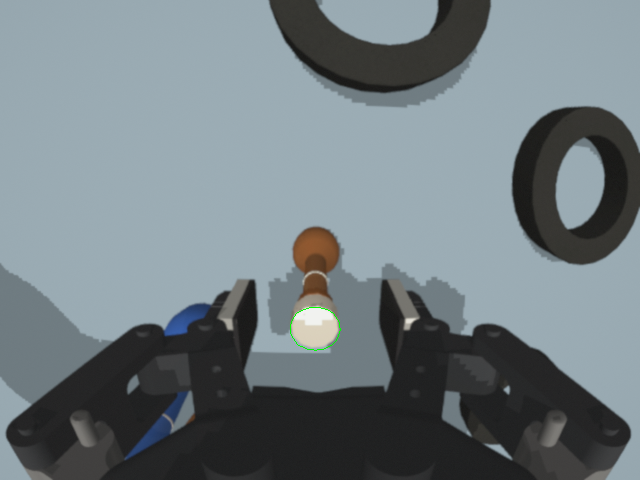

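Emit:
{"method": "drive_tool", "body": {"plan": "0.0018 -0.001 -0.0023 0 0 0; 0.0018 -0.001 -0.0023 0 0 0", "fingers": 0.35, "force": 25}}

```text
clock: 4.22
tcp_pos: [0.4556, -0.1579, 0.0462]
tcp_rot: [[0.0, -0.0, 1.0], [-0.0, 1.0, 0.0], [-1.0, -0.0, 0.0]]
ft_force: [-0.6, 0.4, 0.1]
grip_width: 0.0298
```

Emit:
{"method": "drive_tool", "body": {"plan": "0 0 0 0 0 0; 0 0 0 0 0 0; 0 0 0 0 0 0; 0 0 0 0 0 0; 0 0 0 0 0 0; 0 0 0 0 0 0", "fingers": 0, "force": 25}}

```text
clock: 4.97
tcp_pos: [0.4558, -0.1578, 0.0461]
tcp_rot: [[0.0, -0.0, 1.0], [-0.0, 1.0, 0.0], [-1.0, -0.0, 0.0]]
ft_force: [-0.2, 0.6, 4.8]
grip_width: 0.0167
```

```bash
python3 wl.py w3.png .4563,-.1585,.104,9; python3 go.py .4563,-.1585,.18
```

```text
4.975 [ 0.4558 -0.1578  0.0461]
.4563,-.1585,.104,9 [320. 331.]
5.03 [ 0.4558 -0.1578  0.0461] 0.016730625218322647 [ 0.1 -1.   4.2]
.4563,-.1585,.18 [-0.2232 -0.0011  0.0009] [0.     0.0001 0.    ]
```

View pics/w3.png

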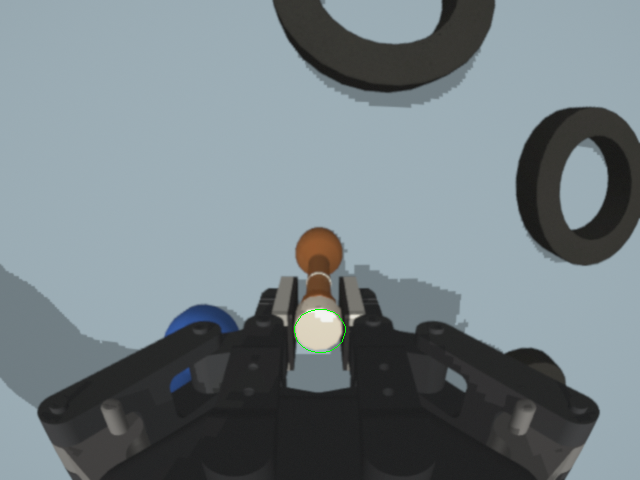

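Emit:
{"method": "drive_tool", "body": {"plan": "0 0 0 0 0 0; 0 0 0 0 0 0; 0 0 0 0 0 0; 0 0 0 0 0 0"}}

```text
clock: 5.52
tcp_pos: [0.4558, -0.1578, 0.0461]
tcp_rot: [[0.0, -0.0, 1.0], [-0.0, 1.0, 0.0], [-1.0, -0.0, 0.0]]
ft_force: [-0.1, -0.9, 4.4]
grip_width: 0.0166
```

```bash
python3 - <<'E'
from h import *
a=cams.capture('side')[190:250,305:375]; b=cams.capture('scene')[190:260,215:285]
cv2.imwrite('pics/c1.png',np.hstack([cv2.resize(x,(400,400),interpolation=cv2.INTER_CUBIC) for x in (a,b)])[:,:,::-1])
w=cams.capture('wrist')[220:400,220:420]
cv2.imwrite('pics/c2.png',cv2.resize(w,(600,540))[:,:,::-1])
E
python3 go.py
```

```text
5.67 [ 0.4558 -0.1578  0.0461] 0.016741885742663654 [-0.7 -0.1  6. ]
```

View pics/c1.png

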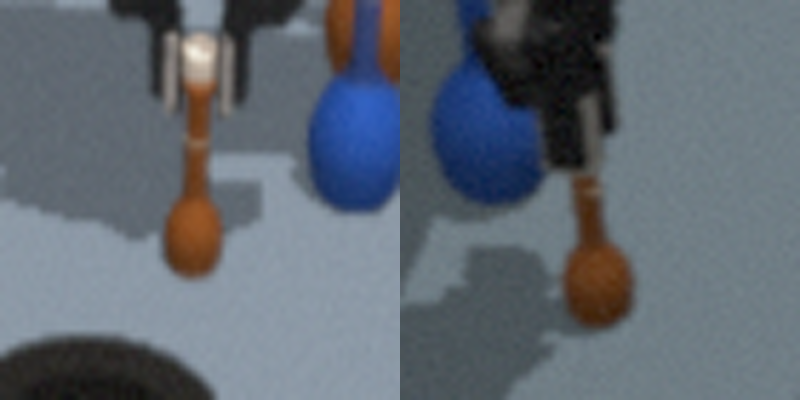

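View pics/c2.png

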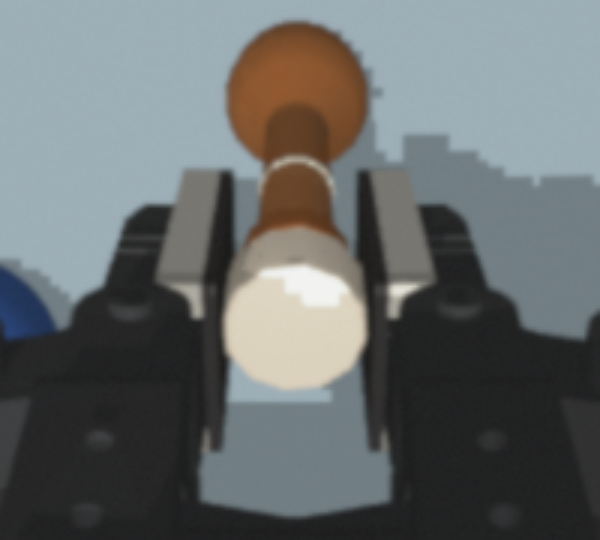

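Emit:
{"method": "drive_tool", "body": {"plan": "0 0 0 0 0 0; 0 0 0 0 0 0; 0 0 0 0 0 0; 0.006 0 0 0 0 0; 0.012 0 0 0 0 0; 0.0167 0 0 0 0 0; 0.0167 0 0 0 0 0", "fingers": 0.35}}

```text
clock: 6.55
tcp_pos: [0.4554, -0.1577, 0.0355]
tcp_rot: [[-0.001, -0.0, 1.0], [0.0, 1.0, 0.0], [-1.0, 0.0, -0.001]]
ft_force: [-0.7, -0.7, -0.1]
grip_width: 0.0298
```

Emit:
{"method": "drive_tool", "body": {"plan": "0 0 0 0 0 0; 0 0 0 0 0 0; 0 0 0 0 0 0; 0 0 0 0 0 0; 0 0 0 0 0 0; 0 0 0 0 0 0", "fingers": 0}}

```text
clock: 7.3
tcp_pos: [0.4556, -0.1578, 0.0359]
tcp_rot: [[0.0, -0.0, 1.0], [-0.0, 1.0, 0.0], [-1.0, -0.0, 0.0]]
ft_force: [1.2, 0.3, 0.3]
grip_width: 0.0168
```

```bash
cat > zoom.py <<'E'
import sys
from h import *
n,x,y,z,sp=sys.argv[1],*map(float,sys.argv[2:6])
L=[]
for c in ['side','scene']:
    P=cams.camera_params(c); u,v=np.round(proj(P,np.array([[x,y,z]]))[0]).astype(int); s=int(sp)
    im=cams.capture(c)[max(0,v-s):v+s,max(0,u-s):u+s]; L.append(cv2.resize(im,(400,400),interpolation=cv2.INTER_CUBIC))
cv2.imwrite('pics/'+n,np.hstack(L)[:,:,::-1])
E
python3 zoom.py c3.png .456 -.158 .06 35; python3 go.py .456,-.158,.18
```

```text
7.4 [ 0.4556 -0.1578  0.0359] 0.01671440620492086 [-0.3 -0.5  0.7]
.456,-.158,.18 [-0.2402 -0.0004  0.0006] [ 0.  0. -0.]
```

View pics/c3.png

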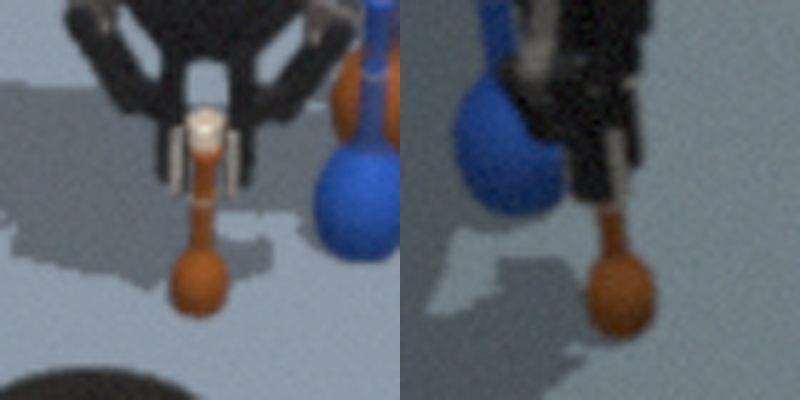

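```bash
python3 - <<'E'
from h import *
L=[]
for c,s in [('side',40),('scene',40)]:
    P=cams.camera_params(c); im=cams.capture(c)
    u,v=np.round(proj(P,np.array([[.456,-.158,.07]]))[0]).astype(int)
    k=10
    cr=cv2.resize(im[v-s:v+s,u-s:u+s],None,fx=5,fy=5,interpolation=cv2.INTER_CUBIC)
    for z in (.036,.046,.056,.066,.076,.083,.093,.104):
        for y in (-.169,-.147):
          q=(proj(P,np.array([[.456+dx,y,z] for dx in(-.009,.009)]))-[u-s,v-s]+.5)*5
          for p in q: cv2.circle(cr,tuple(np.round(p).astype(int)),2,(255,255,0) if y<-.15 else (255,0,0),-1)
    L.append(cr)
cv2.imwrite('pics/c4.png',np.hstack(L)[:,:,::-1])
E
```

```text
(no output)
```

View pics/c4.png

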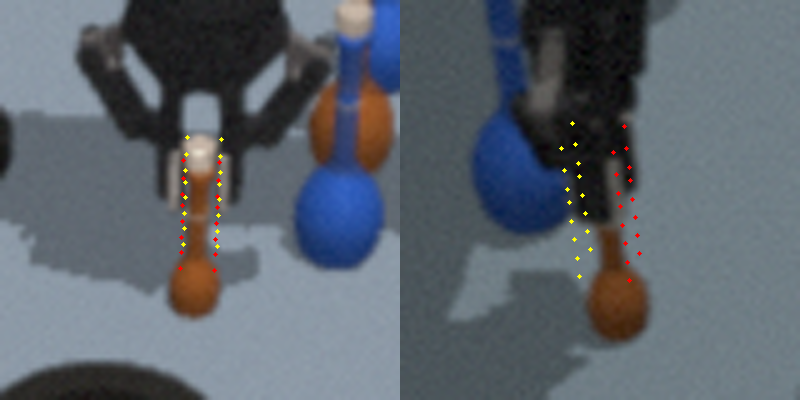

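Emit:
{"method": "drive_tool", "body": {"plan": "0 0 0 0 0 0; 0 0 0 0 0 0; 0 0 0 0 0 0; 0.008 0 0 0 0 0; 0.016 0 0 0 0 0; 0.024 0 0 0 0 0; 0.032 0 0 0 0 0; 0.032 0 0 0 0 0", "fingers": 0.35}}

```text
clock: 8.5
tcp_pos: [0.4552, -0.1576, 0.0162]
tcp_rot: [[-0.001, -0.0, 1.0], [0.0, 1.0, 0.0], [-1.0, 0.0, -0.001]]
ft_force: [-0.3, 0.2, 0.2]
grip_width: 0.03
```

```bash
python3 zoom.py c5.png .456 -.158 .07 40; python3 go.py; python3 wl.py w4.png
```

```text
8.6 [ 0.4556 -0.1578  0.0167] 0.02972798606407616 [ 1.8 -0.1 -0.3]
8.6 [ 0.4556 -0.1578  0.0167]
```

View pics/c5.png

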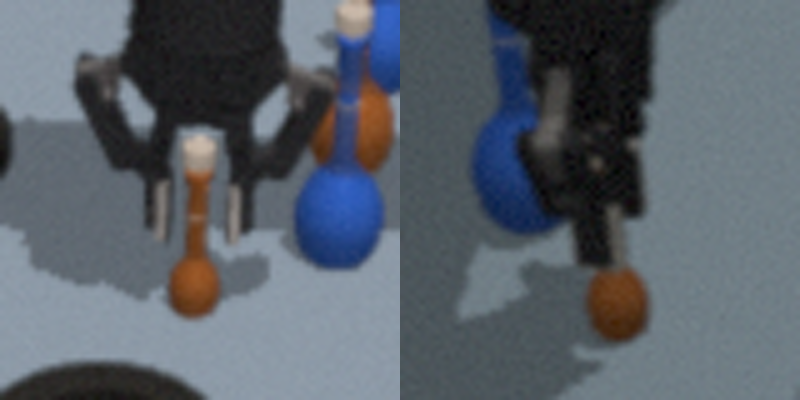

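View pics/w4.png

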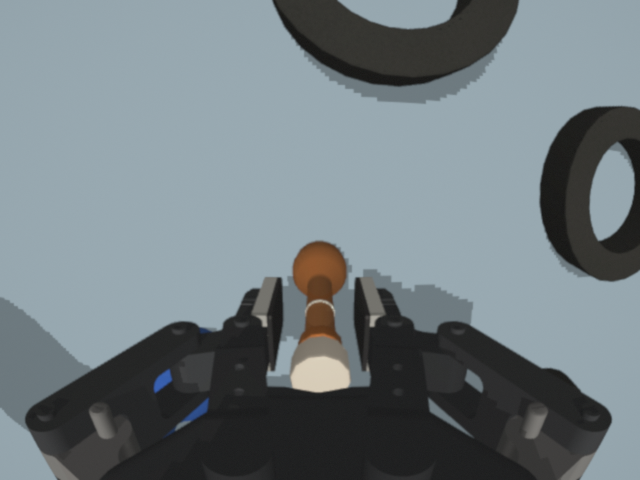

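Pads now straddle the bare neck, below the stopper (side view: pads at rows 180–240, stopper at 140–170). Close.

Emit:
{"method": "drive_tool", "body": {"plan": "0 0 0 0 0 0; 0 0 0 0 0 0; 0 0 0 0 0 0; 0 0 0 0 0 0; 0 0 0 0 0 0; 0 0 0 0 0 0; 0 0 0 0 0 0", "fingers": 0}}

```text
clock: 9.52
tcp_pos: [0.4558, -0.1578, 0.0168]
tcp_rot: [[0.0, -0.0, 1.0], [-0.0, 1.0, 0.0], [-1.0, -0.0, 0.0]]
ft_force: [0.5, -0.0, 2.4]
grip_width: 0.0131
```

```bash
python3 zoom.py c6.png .456 -.158 .07 40; python3 go.py .456,-.158,.20
```

```text
9.62 [ 0.4557 -0.1578  0.0168] 0.012902717556135233 [-0.3 -0.8  3.6]
.456,-.158,.20 [-3.054e-01 -3.000e-04  5.000e-04] [0. 0. 0.]
```

View pics/c6.png

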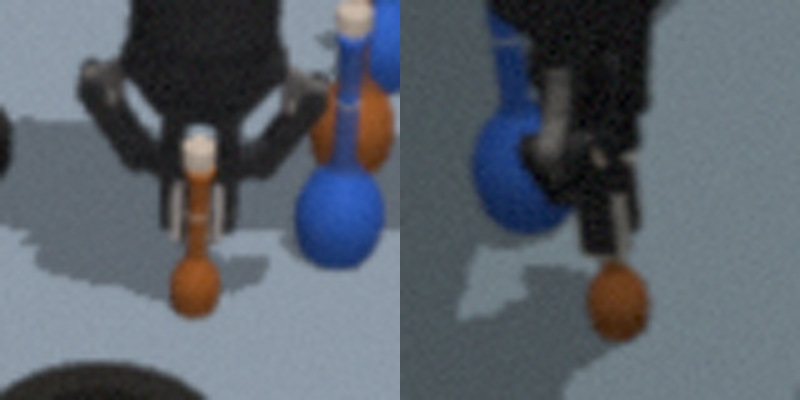

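Emit:
{"method": "drive_tool", "body": {"plan": "-0.005 0 0 0 0 0; -0.015 0 0 0 0 0; -0.03 0 0 0 0 0; -0.05 0 0 0 0 0; -0.05 0 0 0 0 0"}}

```text
clock: 10.25
tcp_pos: [0.4565, -0.1581, 0.048]
tcp_rot: [[0.002, -0.0, 1.0], [-0.001, 1.0, 0.0], [-1.0, -0.001, 0.002]]
ft_force: [0.4, 0.2, 0.4]
grip_width: 0.0132
```

```bash
python3 zoom.py c7.png .456 -.158 .09 40; python3 go.py .456,-.158,.20
```

```text
10.35 [ 0.4557 -0.1578  0.0468] 0.012890308959507199 [-0.6 -0.3  0.1]
.456,-.158,.20 [-0.2553 -0.0003  0.0007] [0.     0.0001 0.    ]
```

View pics/c7.png

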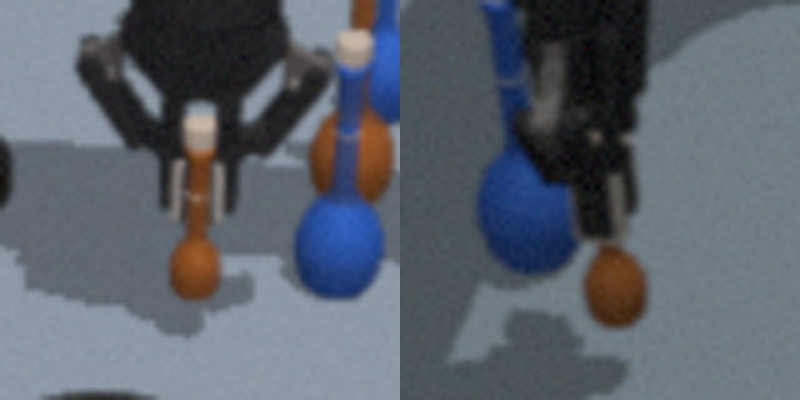

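Emit:
{"method": "drive_tool", "body": {"plan": "-0.03 0 0 0 0 0; -0.07 0.02 0 0 0 0; -0.1 0.05 0.002 0 0 0; -0.1167 0.1 0.003 0 0 0; -0.1167 0.16 0.004 0 0 0; -0.1167 0.22 0.005 0 0 0; -0.1167 0.28 0.006 0 0 0; -0.1167 0.34 0.007 0 0 0; -0.1167 0.4 0.008 0 0 0; -0.1167 0.45 0.0088 0 0 0; -0.1167 0.48 0.0088 0 0 0; -0.1167 0.5 0.0088 0 0 0"}}

```text
clock: 11.85
tcp_pos: [0.4603, 0.1438, 0.1167]
tcp_rot: [[-0.0, -0.002, 1.0], [0.0, 1.0, 0.002], [-1.0, 0.0, -0.0]]
ft_force: [0.2, 0.2, -0.6]
grip_width: 0.0135
```

Emit:
{"method": "drive_tool", "body": {"plan": "0 0.015 0 0 0 0; 0 0.03 0 0 0 0; 0 0.0417 0 0 0 0; 0 0.0517 0 0 0 0; 0 0.0517 0 0 0 0; 0 0.0517 0 0 0 0"}}

```text
clock: 12.6
tcp_pos: [0.4608, 0.173, 0.1167]
tcp_rot: [[-0.0, 0.0, 1.0], [-0.0, 1.0, -0.0], [-1.0, -0.0, -0.0]]
ft_force: [-0.5, 0.2, -0.2]
grip_width: 0.0129
```

```bash
python3 wl.py w5.png .461,.173,.02,35 .461,.173,.02,22; python3 wm.py ring_10;  python3 go.py .461,.1735,.0165
```

```text
12.6 [0.4608 0.173  0.1167]
.461,.173,.02,35 [318. 225.]
.461,.173,.02,22 [318. 225.]
ring_10 [0.4606 0.1748] wrist [0.4599 0.1741] 0.102
12.65 [0.4608 0.1729 0.1166] 0.013309901782669742 [ 1.4 -0.1 -1.1]
.461,.1735,.0165 [0.1669 0.0011 0.0003] [-0. -0.  0.]
```

View pics/w5.png

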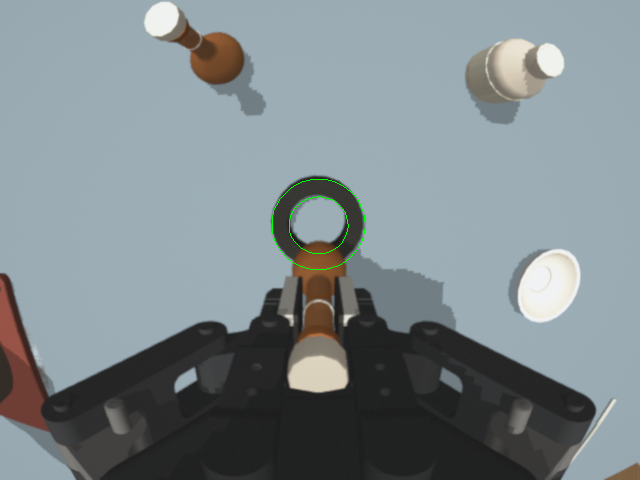

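Emit:
{"method": "drive_tool", "body": {"plan": "0.02 0.0035 -0.0005 0 0 0; 0.05 0.0035 -0.0005 0 0 0; 0.08 0.0035 -0.0005 0 0 0; 0.11 0.0035 -0.0005 0 0 0; 0.13 0.0035 -0.0005 0 0 0; 0.145 0.0035 -0.0005 0 0 0; 0.155 0.0035 -0.0005 0 0 0; 0.162 0.0035 -0.0005 0 0 0; 0.166 0.0035 -0.0005 0 0 0; 0.168 0.0035 -0.0005 0 0 0; 0.168 0.0035 -0.0005 0 0 0; 0.168 0.0035 -0.0005 0 0 0"}}

```text
clock: 14.15
tcp_pos: [0.4614, 0.1756, 0.0167]
tcp_rot: [[0.002, -0.0, 1.0], [0.0, 1.0, 0.0], [-1.0, 0.0, 0.002]]
ft_force: [0.6, -0.1, 5.4]
grip_width: 0.0128
```

```bash
python3 zoom.py c8.png .461 .174 .06 40; python3 go.py
```

```text
14.25 [0.4614 0.1756 0.0168] 0.012920229065732898 [-0.5 -0.1  5.3]
```

View pics/c8.png

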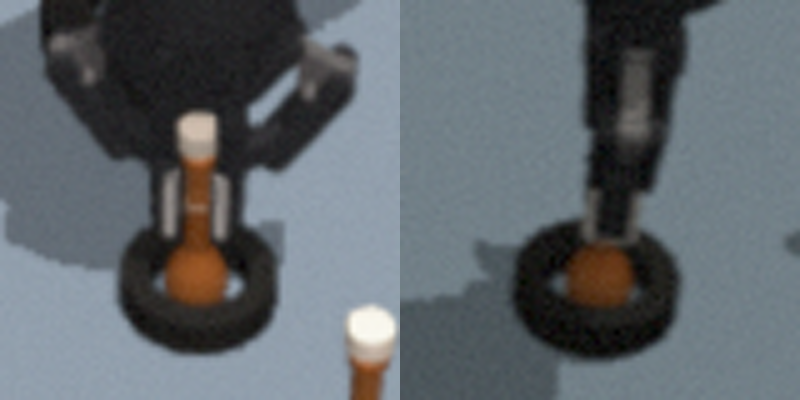

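Emit:
{"method": "drive_tool", "body": {"plan": "0 0 0 0 0 0; 0 0 0 0 0 0; 0 0 0 0 0 0; -0.02 0 0 0 0 0; -0.06 0 0 0 0 0; -0.12 0 0 0 0 0; -0.2 0 0 0 0 0; -0.3 0 0 0 0 0; -0.37 0 0 0 0 0; -0.37 0 0 0 0 0", "fingers": 0.4}}

```text
clock: 15.5
tcp_pos: [0.462, 0.1764, 0.242]
tcp_rot: [[0.006, -0.001, 1.0], [0.001, 1.0, 0.001], [-1.0, 0.001, 0.006]]
ft_force: [0.3, 0.1, -0.7]
grip_width: 0.0342
```

```bash
python3 zoom.py c9.png .461 .174 .06 50; python3 wl.py w6.png .3875,.2985,.124,9.5; python3 wm.py flask_10 ring_10 flask_25; python3 go.py .387,.299,.26
```

```text
15.6 [0.4604 0.1754 0.2382]
.3875,.2985,.124,9.5 [224.  67.]
flask_10 [ 0.4569 -0.1565] wrist [ 0.4569 -0.1565] 1.0
ring_10 [0.4606 0.1748] wrist [0.4594 0.1737] 0.072
flask_25 [0.3879 0.3007] wrist [0.3859 0.3001] 0.158
15.65 [0.46   0.1751 0.2373] 0.03432264362348583 [ 0.  -0.5  0.2]
.387,.299,.26 [-0.0378  0.2065 -0.1216] [ 0.     -0.0001  0.0001]
```

View pics/c9.png

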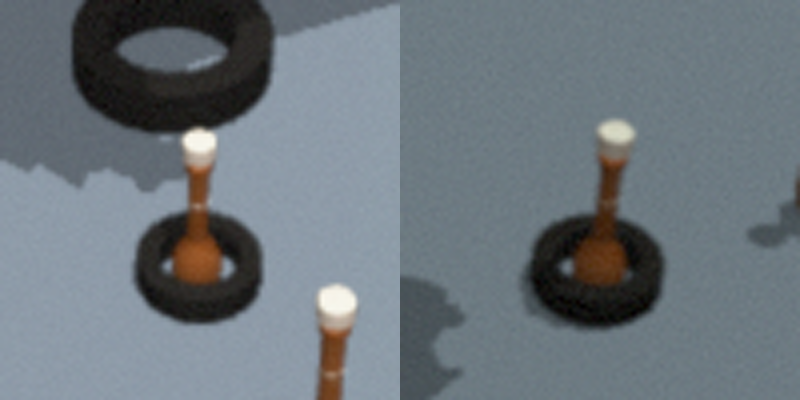

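View pics/w6.png

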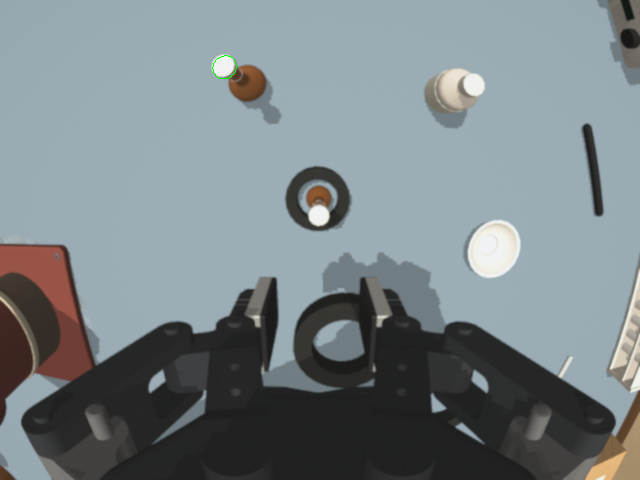

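Emit:
{"method": "drive_tool", "body": {"plan": "-0.005 0.05 -0.03 0 0 0; -0.005 0.12 -0.07 0 0 0; -0.005 0.18 -0.11 0 0 0; -0.005 0.2065 -0.1225 0 0 0; -0.005 0.2065 -0.1225 0 0 0; -0.005 0.2065 -0.1225 0 0 0"}}

```text
clock: 16.4
tcp_pos: [0.3873, 0.298, 0.2401]
tcp_rot: [[-0.001, 0.001, 1.0], [-0.001, 1.0, -0.001], [-1.0, -0.001, -0.001]]
ft_force: [0.2, -0.3, 0.7]
grip_width: 0.034
```

```bash
python3 wl.py w7.png .3865,.2995,.124,9.5; python3 wm.py flask_25; python3 go.py .3865,.2995,.037
```

```text
16.4 [0.3873 0.298  0.2401]
.3865,.2995,.124,9.5 [317. 218.]
flask_25 [0.3879 0.3007] wrist [0.386  0.3006] 0.157
16.45 [0.3875 0.2979 0.2403] 0.03419877525680508 [ 0.3 -0.  -0.5]
.3865,.2995,.037 [ 0.3388  0.0028 -0.0014] [-0.0002 -0.0002  0.0001]
```

View pics/w7.png

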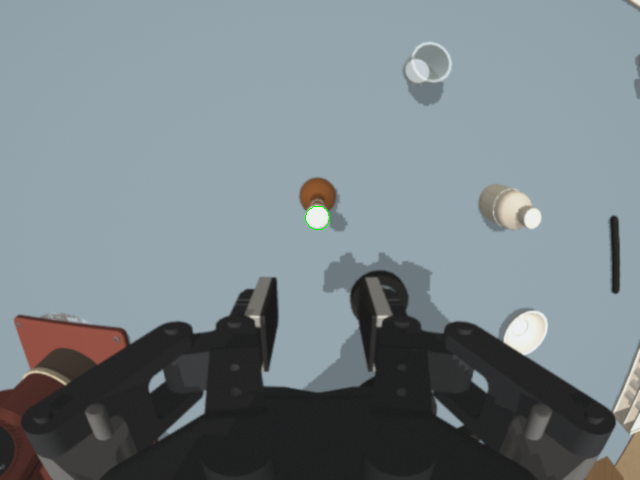

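Emit:
{"method": "drive_tool", "body": {"plan": "0.05 0.0038 -0.0018 0 0 0; 0.12 0.0038 -0.0018 0 0 0; 0.19 0.0038 -0.0018 0 0 0; 0.25 0.0038 -0.0018 0 0 0; 0.29 0.0038 -0.0018 0 0 0; 0.32 0.0038 -0.0018 0 0 0; 0.339 0.0038 -0.0018 0 0 0; 0.339 0.0038 -0.0018 0 0 0; 0.339 0.0038 -0.0018 0 0 0"}}

```text
clock: 17.58
tcp_pos: [0.3864, 0.3019, 0.0383]
tcp_rot: [[0.001, -0.0, 1.0], [0.001, 1.0, 0.0], [-1.0, 0.001, 0.001]]
ft_force: [-0.8, 0.8, -0.8]
grip_width: 0.0341
```

```bash
python3 wl.py w8.png .3865,.2995,.124,9.5; python3 go.py .3865,.2995,.037;  python3 zoom.py c10.png .386 .3 .08 45
```

```text
17.575 [0.3864 0.3019 0.0383]
.3865,.2995,.124,9.5 [319. 383.]
17.62 [0.3865 0.3019 0.0383] 0.034279384406662165 [ 0.2 -0.2 -0.2]
.3865,.2995,.037 [ 0.0022 -0.004   0.0001] [ 0.      0.0002 -0.0001]
```

View pics/w8.png

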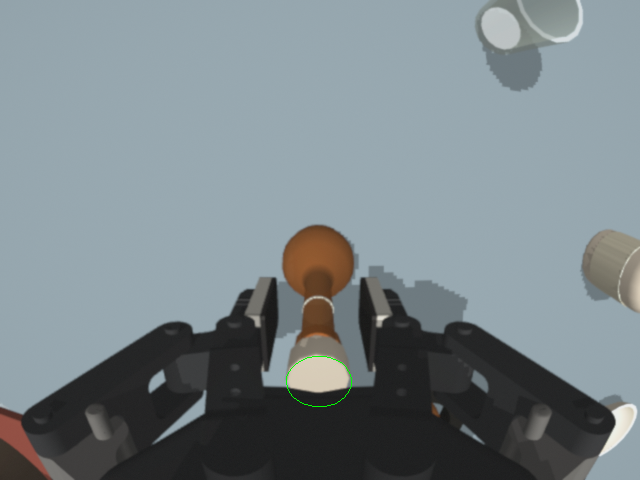

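View pics/c10.png

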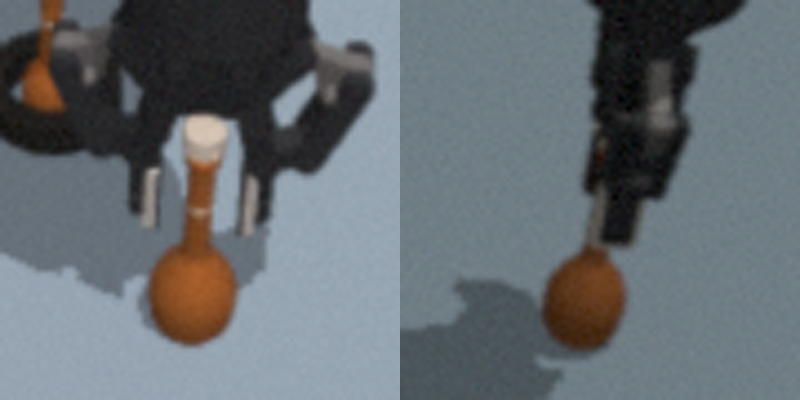

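Emit:
{"method": "drive_tool", "body": {"plan": "0.0018 -0.0015 0 0 0 0; 0.0018 -0.0015 0 0 0 0; 0.0018 -0.0015 0 0 0 0; 0.0018 -0.0015 0 0 0 0; 0.0018 -0.0015 0 0 0 0; 0.0018 -0.0015 0 0 0 0; 0.0018 -0.0015 0 0 0 0; 0.0018 -0.0015 0 0 0 0", "fingers": 0}}

```text
clock: 18.73
tcp_pos: [0.3861, 0.3008, 0.0367]
tcp_rot: [[0.0, -0.0, 1.0], [0.0, 1.0, 0.0], [-1.0, 0.0, 0.0]]
ft_force: [-0.3, -0.6, 5.4]
grip_width: 0.0143
```

```bash
python3 go.py;  python3 zoom.py c11.png .386 .3 .08 45
```

```text
18.73 [0.3861 0.3008 0.0367] 0.014309031507363902 [-0.3 -0.6  5.4]
```

View pics/c11.png

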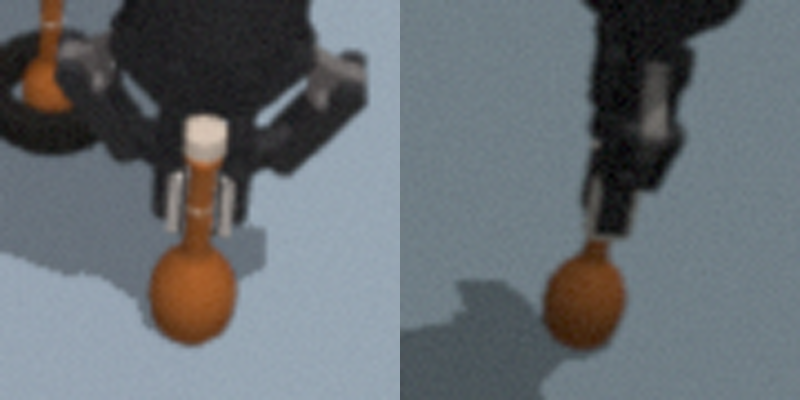

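Emit:
{"method": "drive_tool", "body": {"plan": "-0.01 0 0 0 0 0; -0.04 0 0 0 0 0; -0.09 0 0 0 0 0; -0.15 0 0 0 0 0; -0.2 -0.02 0.008 0 0 0; -0.24 -0.05 0.02 0 0 0; -0.25 -0.1 0.04 0 0 0; -0.25 -0.16 0.063 0 0 0; -0.25 -0.22 0.086 0 0 0; -0.25 -0.28 0.11 0 0 0; -0.25 -0.34 0.133 0 0 0; -0.25 -0.4 0.156 0 0 0"}}

```text
clock: 20.32
tcp_pos: [0.4798, 0.0598, 0.1876]
tcp_rot: [[0.001, -0.001, 1.0], [0.0, 1.0, 0.001], [-1.0, 0.0, 0.001]]
ft_force: [1.1, 0.5, 0.0]
grip_width: 0.0143
```

Emit:
{"method": "drive_tool", "body": {"plan": "0 -0.06 0.023 0 0 0; 0 -0.12 0.046 0 0 0; 0 -0.18 0.07 0 0 0; 0 -0.24 0.094 0 0 0; 0 -0.3 0.117 0 0 0; 0 -0.36 0.141 0 0 0; 0 -0.42 0.164 0 0 0; 0 -0.48 0.188 0 0 0; 0 -0.53 0.207 0 0 0; 0 -0.56 0.219 0 0 0; 0 -0.579 0.2257 0 0 0; 0 -0.579 0.2257 0 0 0"}}

```text
clock: 21.82
tcp_pos: [0.6149, -0.2871, 0.1867]
tcp_rot: [[0.0, 0.0, 1.0], [0.0, 1.0, -0.0], [-1.0, 0.0, 0.0]]
ft_force: [-0.0, -0.1, -1.2]
grip_width: 0.0142
```

```bash
python3 wl.py w9.png .615,-.287,.024,44 .615,-.287,.024,28.5; python3 wm.py ring_25 ring_50 flask_50;  python3 go.py .615,-.2865,.0365
```

```text
21.825 [ 0.6149 -0.2871  0.1867]
.615,-.287,.024,44 [318. 208.]
.615,-.287,.024,28.5 [318. 208.]
ring_25 [ 0.6145 -0.2853] wrist [ 0.6143 -0.286 ] 0.125
ring_50 [ 0.6369 -0.1122] wrist [ 0.637  -0.1116] 0.02
flask_50 [ 0.3765 -0.3091] wrist [ 0.3759 -0.31  ] 0.246
21.88 [ 0.615  -0.2861  0.1868] 0.014227156575463801 [-0.2  0.7 -0.5]
.615,-.2865,.0365 [ 2.505e-01 -8.000e-04 -1.000e-04] [ 0.0001  0.     -0.0001]
```

View pics/w9.png

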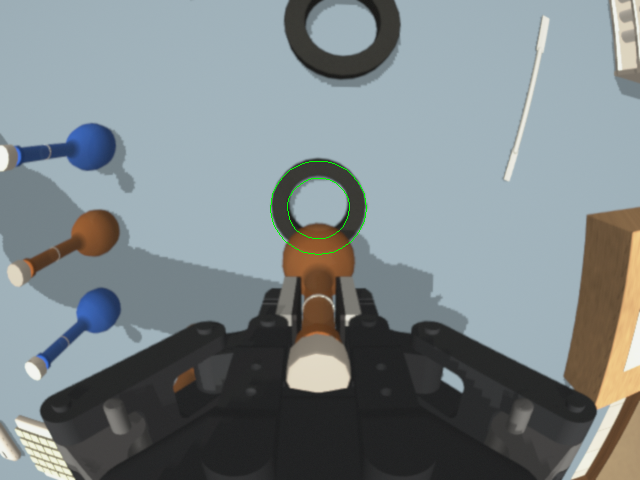

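Emit:
{"method": "drive_tool", "body": {"plan": "0.03 0.001 0 0 0 0; 0.08 0.001 0 0 0 0; 0.13 0.001 0 0 0 0; 0.17 0.001 0 0 0 0; 0.2 0.001 0 0 0 0; 0.22 0.001 0 0 0 0; 0.235 0.001 0 0 0 0; 0.244 0.001 0 0 0 0; 0.249 0.001 0 0 0 0; 0.2512 0.001 0 0 0 0; 0.2512 0.001 0 0 0 0; 0.2512 0.001 0 0 0 0"}}

```text
clock: 23.38
tcp_pos: [0.6157, -0.2864, 0.0367]
tcp_rot: [[0.002, -0.0, 1.0], [-0.001, 1.0, 0.0], [-1.0, -0.001, 0.002]]
ft_force: [-0.5, 0.7, 6.2]
grip_width: 0.0141
```

```bash
python3 go.py;  python3 zoom.py c12.png .615 -.286 .07 45
```

```text
23.38 [ 0.6157 -0.2864  0.0367] 0.014086516489579677 [-0.5  0.7  6.2]
```

View pics/c12.png

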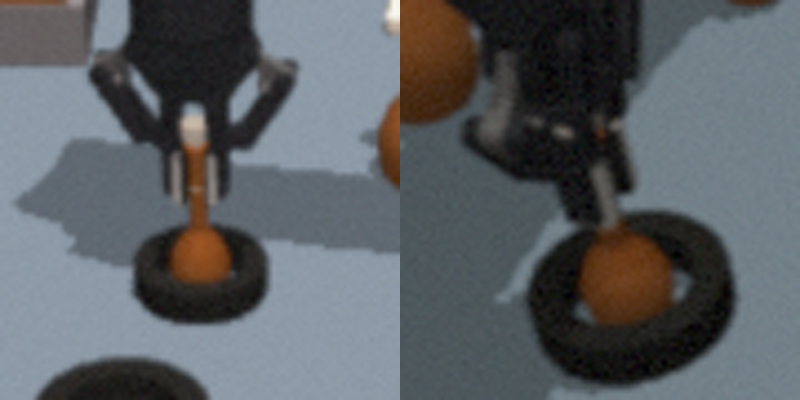

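Emit:
{"method": "drive_tool", "body": {"plan": "0 0 0 0 0 0; 0 0 0 0 0 0; 0 0 0 0 0 0; -0.02 0 0 0 0 0; -0.06 0 0 0 0 0; -0.12 0 0 0 0 0; -0.2 0 0 0 0 0; -0.29 0 0 0 0 0; -0.37 0 0 0 0 0; -0.39 0 0 0 0 0; -0.39 0 0 0 0 0", "fingers": 0.4}}

```text
clock: 24.85
tcp_pos: [0.6153, -0.2862, 0.2707]
tcp_rot: [[0.002, -0.0, 1.0], [-0.001, 1.0, 0.0], [-1.0, -0.001, 0.002]]
ft_force: [0.0, -0.2, -0.8]
grip_width: 0.0342
```

```bash
python3 zoom.py c13.png .615 -.286 .06 45; python3 go.py .3762,-.310,.27
```

```text
24.95 [ 0.6144 -0.286   0.2681] 0.034561319980458034 [-0.1  0.1  0.9]
.3762,-.310,.27 [-0.0024 -0.0399 -0.397 ] [ 0.     -0.0003 -0.0001]
```

View pics/c13.png

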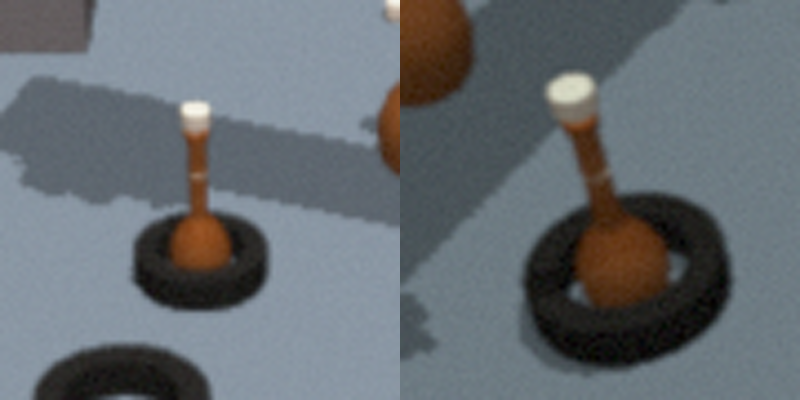

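Emit:
{"method": "drive_tool", "body": {"plan": "-0.01 -0.006 -0.06 0 0 0; -0.01 -0.014 -0.14 0 0 0; -0.01 -0.022 -0.22 0 0 0; -0.01 -0.03 -0.3 0 0 0; -0.01 -0.036 -0.36 0 0 0; -0.01 -0.04 -0.397 0 0 0; -0.01 -0.04 -0.397 0 0 0; -0.01 -0.04 -0.397 0 0 0; -0.01 -0.04 -0.397 0 0 0"}}

```text
clock: 26.08
tcp_pos: [0.3777, -0.3097, 0.2751]
tcp_rot: [[-0.0, -0.002, 1.0], [0.001, 1.0, 0.002], [-1.0, 0.001, -0.0]]
ft_force: [1.1, 0.9, 0.6]
grip_width: 0.0343
```

```bash
python3 wl.py w10.png .376,-.310,.154,10; python3 wm.py flask_50; python3 go.py .376,-.31,.067
```

```text
26.075 [ 0.3777 -0.3097  0.2751]
.376,-.310,.154,10 [316. 219.]
flask_50 [ 0.3765 -0.3091] wrist [ 0.3763 -0.3101] 0.118
26.12 [ 0.3776 -0.3098  0.2752] 0.03485651120366989 [ 0.1  0.3 -0. ]
.376,-.31,.067 [ 0.347  -0.0007 -0.0025] [ 0.0002 -0.0001 -0.0001]
```

View pics/w10.png

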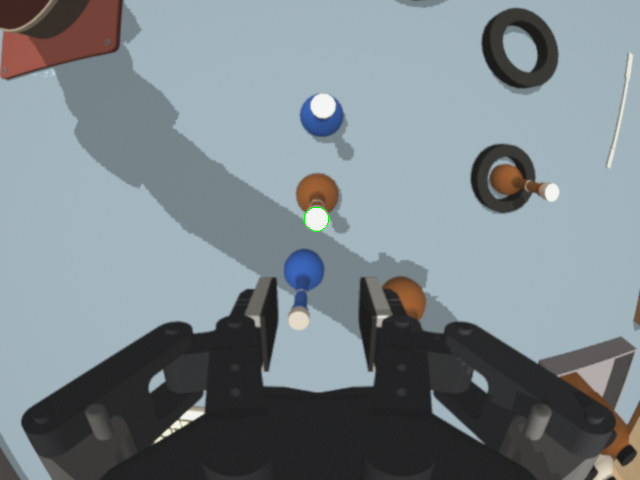

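Emit:
{"method": "drive_tool", "body": {"plan": "0.05 0 -0.0022 0 0 0; 0.12 0 -0.0022 0 0 0; 0.19 0 -0.0022 0 0 0; 0.25 0 -0.0022 0 0 0; 0.3 0 -0.0022 0 0 0; 0.33 0 -0.0022 0 0 0; 0.346 0 -0.0022 0 0 0; 0.346 0 -0.0022 0 0 0; 0.346 0 -0.0022 0 0 0"}}

```text
clock: 27.25
tcp_pos: [0.3761, -0.3105, 0.0689]
tcp_rot: [[0.001, -0.0, 1.0], [-0.001, 1.0, 0.0], [-1.0, -0.001, 0.001]]
ft_force: [-0.7, 0.1, -0.8]
grip_width: 0.0343
```

```bash
python3 wl.py w11.png; python3 go.py .376,-.31,.067;  python3 zoom.py c14.png .376 -.31 .1 45
```

```text
27.25 [ 0.3761 -0.3105  0.0689]
27.3 [ 0.3761 -0.3105  0.0689] 0.03406058887056176 [-0.9 -0.3  0.1]
.376,-.31,.067 [ 0.0032  0.0009 -0.0002] [0.     0.0002 0.0001]
```

View pics/w11.png

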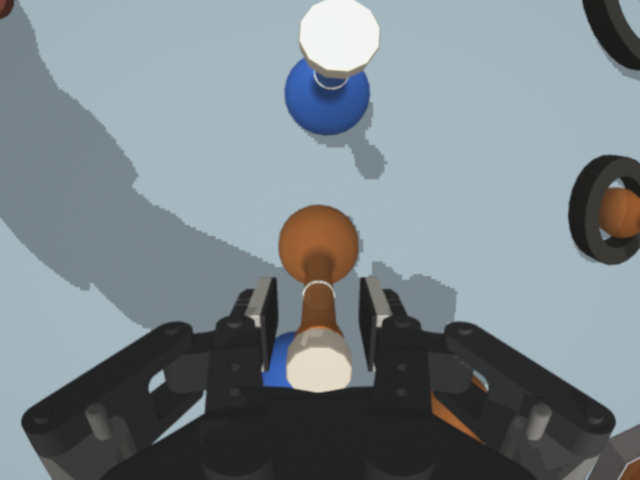

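View pics/c14.png

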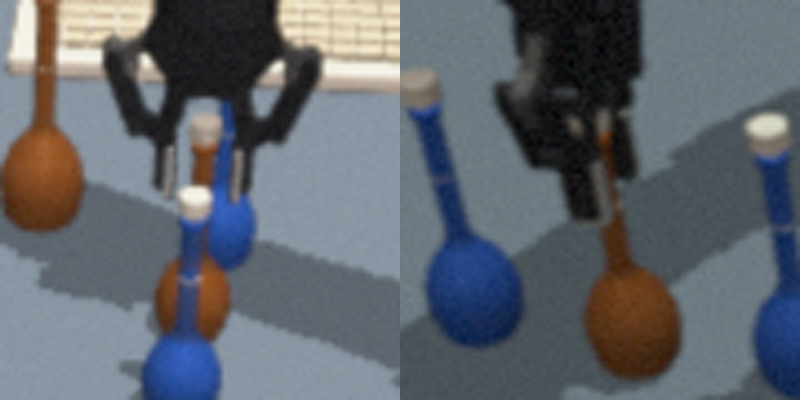

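Emit:
{"method": "drive_tool", "body": {"plan": "0.003 0.0005 0 0 0 0; 0.003 0.0005 0 0 0 0; 0.003 0.0005 0 0 0 0; 0.003 0.0005 0 0 0 0; 0.003 0.0005 0 0 0 0; 0.003 0.0005 0 0 0 0; 0.003 0.0005 0 0 0 0; 0.003 0.0005 0 0 0 0", "fingers": 0, "force": 30}}

```text
clock: 28.4
tcp_pos: [0.3759, -0.3101, 0.0666]
tcp_rot: [[0.001, -0.0, 1.0], [-0.0, 1.0, 0.0], [-1.0, -0.0, 0.001]]
ft_force: [0.9, 0.2, 5.4]
grip_width: 0.0145
```

```bash
python3 go.py .637,-.112,.25;  python3 zoom.py c15.png .376 -.31 .1 45
```

```text
28.4 [ 0.3759 -0.3101  0.0666] 0.01453829655341156 [0.9 0.2 5.4]
.637,-.112,.25 [-0.3055  0.3299  0.4355] [0.     0.0001 0.0001]
```

View pics/c15.png

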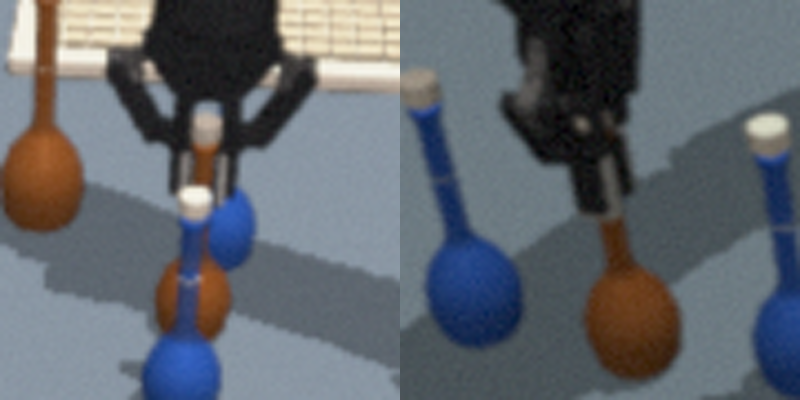

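Emit:
{"method": "drive_tool", "body": {"plan": "-0.01 0 0 0 0 0; -0.04 0 0 0 0 0; -0.09 0 0 0 0 0; -0.15 0 0 0 0 0; -0.21 0 0 0 0 0; -0.25 0 0.01 0 0 0; -0.27 0.02 0.03 0 0 0; -0.27 0.05 0.07 0 0 0; -0.27 0.09 0.12 0 0 0; -0.27 0.13 0.17 0 0 0; -0.27 0.17 0.22 0 0 0; -0.27 0.21 0.27 0 0 0"}}

```text
clock: 30.0
tcp_pos: [0.5382, -0.1816, 0.2274]
tcp_rot: [[-0.001, -0.001, 1.0], [0.001, 1.0, 0.001], [-1.0, 0.001, -0.001]]
ft_force: [-0.3, -0.7, -0.5]
grip_width: 0.0146
```

Emit:
{"method": "drive_tool", "body": {"plan": "0 0.04 0.05 0 0 0; 0 0.07 0.1 0 0 0; 0 0.1 0.135 0 0 0; 0 0.115 0.155 0 0 0; 0 0.1205 0.165 0 0 0; 0 0.1205 0.165 0 0 0; 0 0.1205 0.165 0 0 0"}}

```text
clock: 30.88
tcp_pos: [0.636, -0.1126, 0.2284]
tcp_rot: [[-0.0, 0.001, 1.0], [-0.001, 1.0, -0.001], [-1.0, -0.001, -0.0]]
ft_force: [0.1, -0.3, -0.3]
grip_width: 0.0147
```

```bash
python3 wl.py w12.png .637,-.112,.028,53 .637,-.112,.028,34; python3 wm.py ring_50 ring_100;  python3 go.py .637,-.112,.0663
```

```text
30.875 [ 0.636  -0.1126  0.2284]
.637,-.112,.028,53 [319. 201.]
.637,-.112,.028,34 [319. 201.]
ring_50 [ 0.6369 -0.1122] wrist [ 0.636 -0.113] 0.166
ring_100 [ 0.4925 -0.0026] wrist [ 0.4919 -0.0037] 0.045
30.93 [ 0.636  -0.1125  0.2285] 0.014940334714011568 [ 0.7 -0.5 -1.1]
.637,-.112,.0663 [0.2703 0.0011 0.0017] [-0.0002 -0.      0.0001]
```

View pics/w12.png

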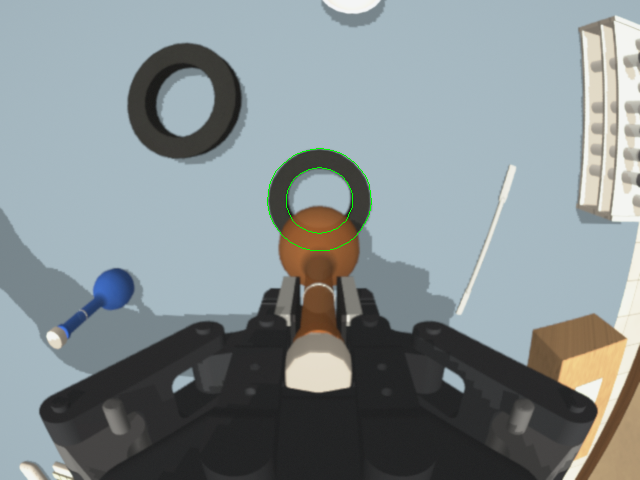

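Emit:
{"method": "drive_tool", "body": {"plan": "0.03 0.001 0.0015 0 0 0; 0.08 0.001 0.0015 0 0 0; 0.13 0.001 0.0015 0 0 0; 0.18 0.001 0.0015 0 0 0; 0.215 0.001 0.0015 0 0 0; 0.24 0.001 0.0015 0 0 0; 0.254 0.001 0.0015 0 0 0; 0.263 0.001 0.0015 0 0 0; 0.268 0.001 0.0015 0 0 0; 0.2712 0.001 0.0015 0 0 0; 0.2712 0.001 0.0015 0 0 0; 0.2712 0.001 0.0015 0 0 0"}}

```text
clock: 32.42
tcp_pos: [0.6383, -0.111, 0.0667]
tcp_rot: [[0.002, -0.0, 1.0], [-0.0, 1.0, 0.0], [-1.0, -0.0, 0.002]]
ft_force: [0.3, 0.4, 5.9]
grip_width: 0.0147
```

```bash
python3 go.py;  python3 zoom.py c16.png .637 -.112 .08 50
```

```text
32.42 [ 0.6383 -0.111   0.0667] 0.014663129555650729 [0.3 0.4 5.9]
```

View pics/c16.png

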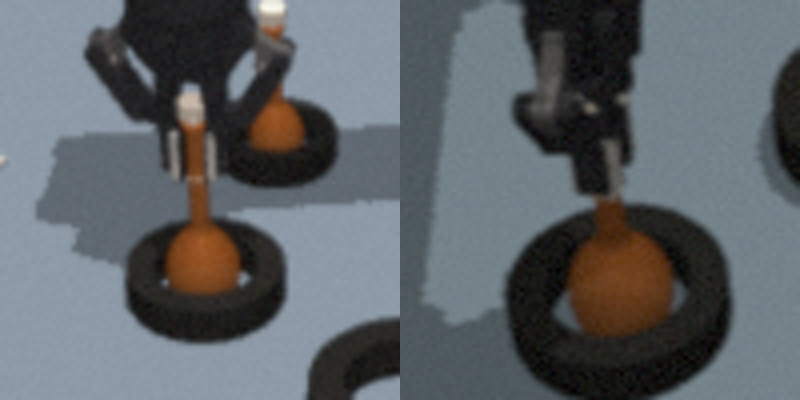

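Emit:
{"method": "drive_tool", "body": {"plan": "0 0 0 0 0 0; 0 0 0 0 0 0; 0 0 0 0 0 0; -0.02 0 0 0 0 0; -0.06 0 0 0 0 0; -0.12 0 0 0 0 0; -0.2 0 0 0 0 0; -0.29 0 0 0 0 0; -0.37 0 0 0 0 0; -0.38 0 0 0 0 0; -0.38 0 0 0 0 0", "fingers": 0.4}}

```text
clock: 33.9
tcp_pos: [0.6374, -0.1108, 0.2941]
tcp_rot: [[0.001, -0.0, 1.0], [-0.0, 1.0, 0.0], [-1.0, -0.0, 0.001]]
ft_force: [-0.3, 0.3, 0.1]
grip_width: 0.0338
```

```bash
python3 zoom.py c17.png .637 -.112 .06 50; python3 go.py .4845,-.444,.30
```

```text
34.0 [ 0.6368 -0.111   0.2922] 0.03396144076096782 [-0.  -0.3 -0.4]
.4845,-.444,.30 [-0.0126 -0.555  -0.254 ] [ 0.     -0.0003 -0.    ]
```

View pics/c17.png

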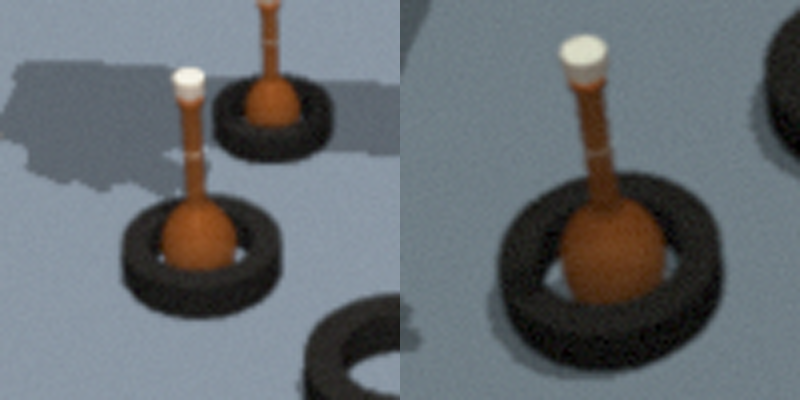

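Flask_50 stands in its ring. On to flask_100 (amber, scene pixel (115,225), the tallest and the only amber one left outside).

Emit:
{"method": "drive_tool", "body": {"plan": "-0.01 -0.04 -0.02 0 0 0; -0.01 -0.12 -0.055 0 0 0; -0.01 -0.2 -0.092 0 0 0; -0.01 -0.28 -0.128 0 0 0; -0.01 -0.36 -0.165 0 0 0; -0.01 -0.44 -0.2 0 0 0; -0.01 -0.51 -0.233 0 0 0; -0.01 -0.55 -0.253 0 0 0; -0.01 -0.555 -0.254 0 0 0; -0.01 -0.555 -0.254 0 0 0; -0.01 -0.555 -0.254 0 0 0"}}

```text
clock: 35.38
tcp_pos: [0.486, -0.4423, 0.2993]
tcp_rot: [[0.0, -0.003, 1.0], [0.001, 1.0, 0.003], [-1.0, 0.001, 0.0]]
ft_force: [1.3, 0.4, -0.6]
grip_width: 0.0343
```

```bash
python3 wl.py w13.png .4845,-.444,.184,11; python3 wm.py flask_100; python3 go.py .4845,-.444,.097
```

```text
35.375 [ 0.486  -0.4423  0.2993]
.4845,-.444,.184,11 [316. 222.]
flask_100 [ 0.485  -0.4427] wrist [ 0.484  -0.4442] 0.107
35.42 [ 0.486  -0.4425  0.2995] 0.03409130352311411 [-0.4 -0.5 -0.6]
.4845,-.444,.097 [ 0.3375 -0.0027 -0.0025] [ 0.0004  0.     -0.0001]
```

View pics/w13.png

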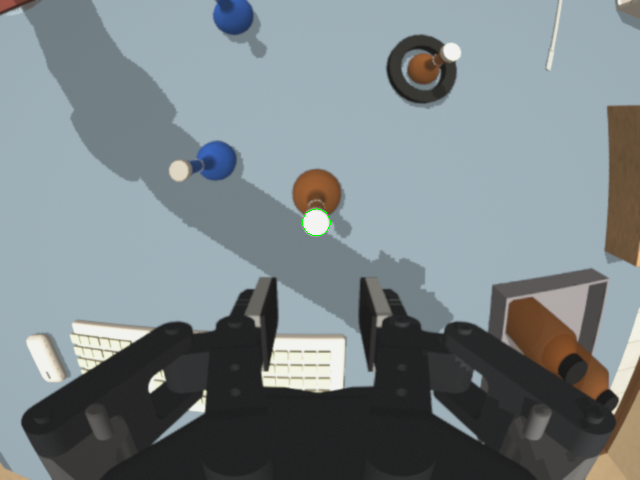

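Emit:
{"method": "drive_tool", "body": {"plan": "0.05 -0.002 -0.0028 0 0 0; 0.12 -0.002 -0.0028 0 0 0; 0.19 -0.002 -0.0028 0 0 0; 0.25 -0.002 -0.0028 0 0 0; 0.3 -0.002 -0.0028 0 0 0; 0.325 -0.002 -0.0028 0 0 0; 0.3375 -0.002 -0.0028 0 0 0; 0.3375 -0.002 -0.0028 0 0 0; 0.3375 -0.002 -0.0028 0 0 0"}}

```text
clock: 36.55
tcp_pos: [0.484, -0.4456, 0.0983]
tcp_rot: [[0.001, -0.0, 1.0], [-0.001, 1.0, 0.0], [-1.0, -0.001, 0.001]]
ft_force: [0.5, -0.5, -0.4]
grip_width: 0.034
```

```bash
python3 wl.py w14.png; python3 go.py .484,-.444,.0967
```

```text
36.55 [ 0.484  -0.4456  0.0983]
36.6 [ 0.4839 -0.4456  0.0983] 0.0338904496649058 [0.5 0.3 0.5]
.484,-.444,.0967 [0.0026 0.0026 0.0001] [0.     0.0002 0.0002]
```

View pics/w14.png

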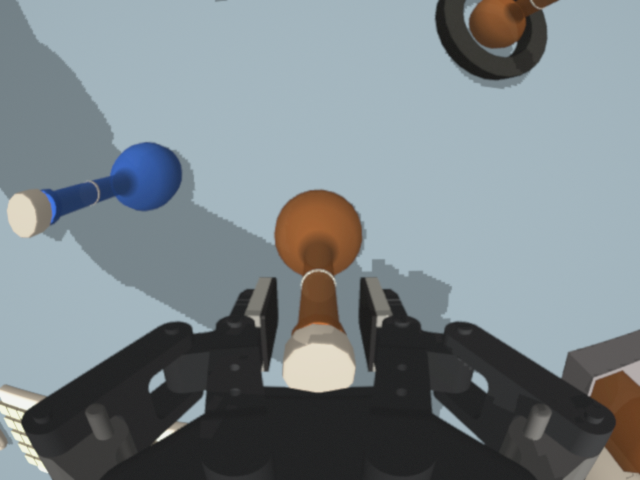

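Emit:
{"method": "drive_tool", "body": {"plan": "0.0025 0.002 0 0 0 0; 0.0025 0.002 0 0 0 0; 0.0025 0.002 0 0 0 0; 0.0025 0.002 0 0 0 0; 0.0025 0.002 0 0 0 0; 0.0025 0.002 0 0 0 0; 0.0025 0.002 0 0 0 0; 0.0025 0.002 0 0 0 0", "fingers": 0, "force": 35}}

```text
clock: 37.6
tcp_pos: [0.4839, -0.4444, 0.0965]
tcp_rot: [[0.001, -0.0, 1.0], [-0.001, 1.0, 0.0], [-1.0, -0.001, 0.001]]
ft_force: [-0.6, -0.9, 6.5]
grip_width: 0.0166
```

```bash
python3 go.py .4922,-.0035,.21;  python3 zoom.py c18.png .484 -.444 .1 45
```

```text
37.6 [ 0.4839 -0.4444  0.0965] 0.016563032289623345 [-0.6 -0.9  6.5]
.4922,-.0035,.21 [-0.19    0.7347  0.0141] [0.     0.0002 0.0002]
```

View pics/c18.png

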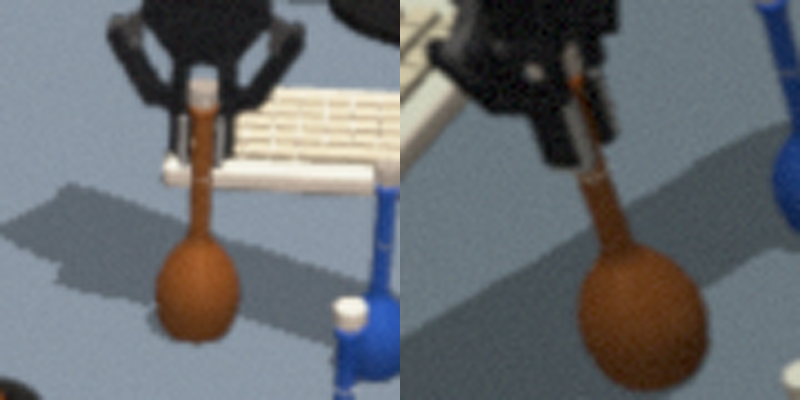

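Emit:
{"method": "drive_tool", "body": {"plan": "-0.01 0 0 0 0 0; -0.04 0 0 0 0 0; -0.09 0 0 0 0 0; -0.14 0 0 0 0 0; -0.18 0.02 0 0 0 0; -0.2 0.05 0.001 0 0 0; -0.2 0.1 0.002 0 0 0; -0.2 0.16 0.003 0 0 0; -0.2 0.22 0.004 0 0 0; -0.2 0.28 0.005 0 0 0; -0.2 0.34 0.006 0 0 0; -0.2 0.4 0.007 0 0 0"}}

```text
clock: 39.2
tcp_pos: [0.487, -0.2018, 0.2155]
tcp_rot: [[-0.001, -0.001, 1.0], [-0.0, 1.0, 0.001], [-1.0, -0.0, -0.001]]
ft_force: [0.6, -0.1, 0.6]
grip_width: 0.0169
```

Emit:
{"method": "drive_tool", "body": {"plan": "0 0.06 0.001 0 0 0; 0 0.12 0.002 0 0 0; 0 0.18 0.003 0 0 0; 0 0.24 0.004 0 0 0; 0 0.28 0.005 0 0 0; 0 0.31 0.006 0 0 0; 0 0.3255 0.0065 0 0 0; 0 0.3345 0.007 0 0 0; 0 0.3345 0.007 0 0 0; 0 0.3345 0.007 0 0 0"}}

```text
clock: 40.45
tcp_pos: [0.4917, -0.004, 0.2155]
tcp_rot: [[-0.0, 0.001, 1.0], [-0.0, 1.0, -0.001], [-1.0, -0.0, -0.0]]
ft_force: [0.4, -0.1, -0.3]
grip_width: 0.0168
```

```bash
python3 wl.py w15.png .4922,-.0035,.032,62 .4922,-.0035,.032,39; python3 wm.py ring_100;  python3 go.py .4922,-.0035,.0963
```

```text
40.45 [ 0.4917 -0.004   0.2155]
.4922,-.0035,.032,62 [319. 204.]
.4922,-.0035,.032,39 [319. 204.]
ring_100 [ 0.4925 -0.0026] wrist [ 0.4921 -0.0031] 0.146
40.5 [ 0.4917 -0.004   0.2155] 0.016502115352459903 [ 0.2 -0.4 -1.1]
.4922,-.0035,.0963 [0.1986 0.0008 0.0009] [-0.0001 -0.     -0.    ]
```

View pics/w15.png

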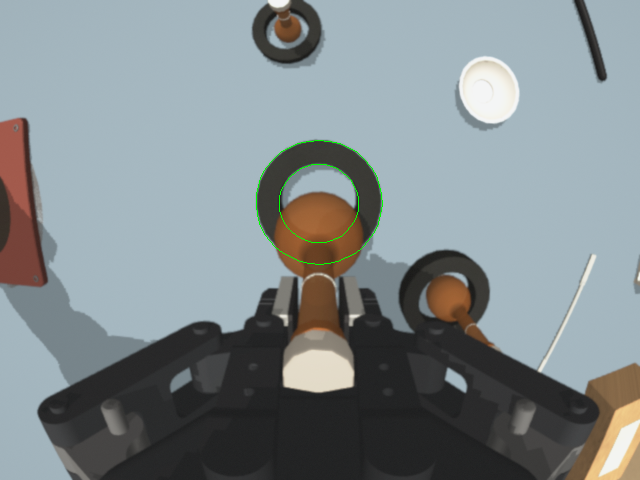

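Emit:
{"method": "drive_tool", "body": {"plan": "0.03 0.0005 0.0005 0 0 0; 0.07 0.0005 0.0005 0 0 0; 0.11 0.0005 0.0005 0 0 0; 0.14 0.0005 0.0005 0 0 0; 0.165 0.0005 0.0005 0 0 0; 0.18 0.0005 0.0005 0 0 0; 0.19 0.0005 0.0005 0 0 0; 0.196 0.0005 0.0005 0 0 0; 0.1993 0.0005 0.0005 0 0 0; 0.2003 0.0005 0.0005 0 0 0; 0.2003 0.0005 0.0005 0 0 0; 0.2003 0.0005 0.0005 0 0 0"}}

```text
clock: 42.0
tcp_pos: [0.4929, -0.0029, 0.0965]
tcp_rot: [[0.002, -0.0, 1.0], [-0.0, 1.0, 0.0], [-1.0, -0.0, 0.002]]
ft_force: [-1.0, -0.6, 5.9]
grip_width: 0.0167
```

```bash
python3 go.py;  python3 zoom.py c19.png .492 -.0035 .08 50
```

```text
42.0 [ 0.4929 -0.0029  0.0965] 0.01668982516695269 [-1.  -0.6  5.9]
```

View pics/c19.png

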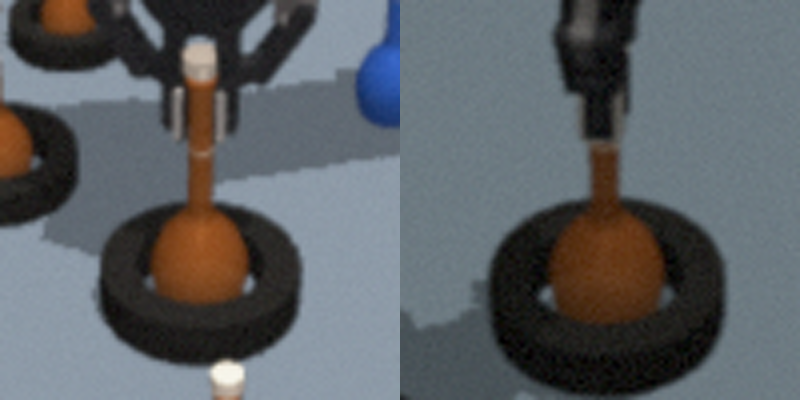

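Emit:
{"method": "drive_tool", "body": {"plan": "0 0 0 0 0 0; 0 0 0 0 0 0; 0 0 0 0 0 0; -0.02 0 0 0 0 0; -0.06 0 0 0 0 0; -0.12 0 0 0 0 0; -0.2 0 0 0 0 0; -0.28 0 0 0 0 0; -0.34 0 0 0 0 0; -0.34 0 0 0 0 0; -0.34 0 0 0 0 0", "fingers": 0.4}}

```text
clock: 43.48
tcp_pos: [0.4917, -0.0029, 0.2993]
tcp_rot: [[-0.0, -0.0, 1.0], [-0.0, 1.0, 0.0], [-1.0, -0.0, -0.0]]
ft_force: [-0.3, 0.1, 0.1]
grip_width: 0.0341
```

```bash
cat > chk.py <<'E'
from h import *
import pickle
P={c:cams.camera_params(c) for c in ['scene','side']}
im={c:cams.capture(c) for c in P}; im0,_=pickle.load(open('m.pkl','rb')); res=pickle.load(open('res.pkl','rb'))
print(manip.get_state()['clock'],manip.get_state()['grip_width'])
for c in P:
    v=im[c].copy()
    for k in ['10','25','50','100']:
        q,_=cv2.findContours((rend('flask_'+k,*res['ring_'+k],P[c])>.5).astype(np.uint8),cv2.RETR_EXTERNAL,cv2.CHAIN_APPROX_NONE); cv2.drawContours(v,q,-1,(0,255,0),1)
    for n in ['beaker','bottle']:
        cx={'beaker':(.5,.435),'bottle':(.6,.285)}[n]; u,w=proj(P[c],np.array([[*cx,.03]]))[0].astype(int)
        d=np.abs(im[c][w-35:w+35,u-30:u+30].astype(int)-im0[c][w-35:w+35,u-30:u+30]).max(2); print(c,n,'changed px>50:',(d>50).sum())
    y,x=(130,130) if c=='scene' else (130,220)
    cv2.imwrite(f'pics/fin_{c}.png',cv2.resize(v[y:y+220,x:x+300],None,fx=2.6,fy=2.6,interpolation=cv2.INTER_CUBIC)[:,:,::-1])
E
python3 chk.py; python3 wl.py w16.png; python3 wm.py ring_100 flask_100
```

```text
43.575 0.03420200210178363
scene beaker changed px>50: 0
scene bottle changed px>50: 0
side beaker changed px>50: 0
side bottle changed px>50: 0
43.575 [ 0.4914 -0.003   0.2985]
ring_100 [ 0.4925 -0.0026] wrist [ 0.4918 -0.0037] 0.048
flask_100 [ 0.485  -0.4427] wrist [ 0.485  -0.4427] 1.0
```

View pics/fin_scene.png

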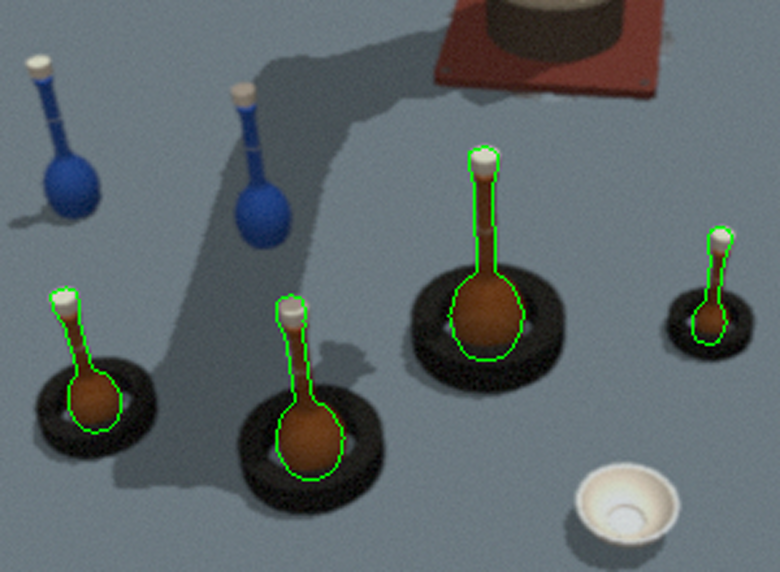

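View pics/fin_side.png

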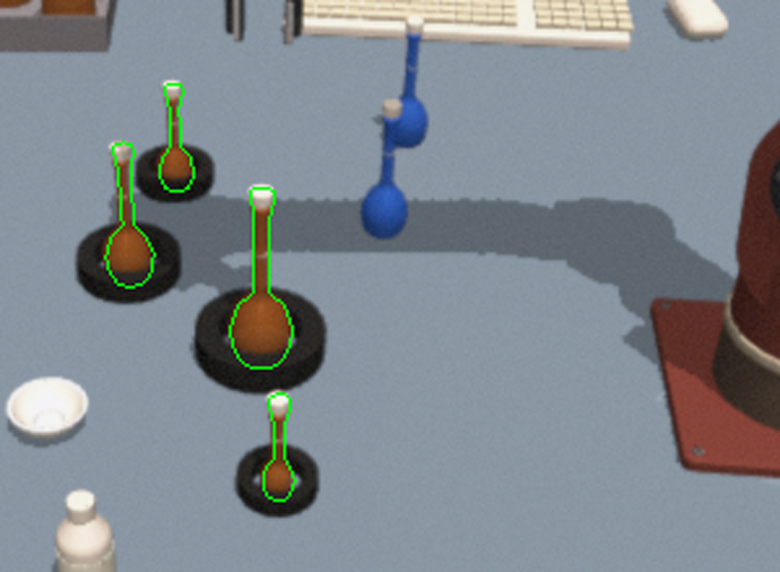

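View pics/w16.png

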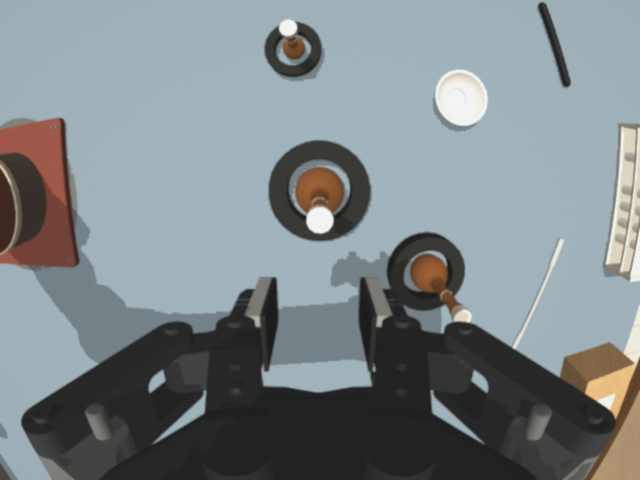

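All four flasks match the predicted outline of a flask standing upright at its ring's centre. The beaker and bottle are unchanged and the gripper is clear, so I'm handing in.

```bash
python3 -c "
from station import job
print(job.close_job())"
```

```text
the job is handed in; nothing more can be done
None
```

All four amber flasks now stand upright in the rings of their own size, placed in the order 10, 25, 50 and 100 ml. I handed the job in at about 44 s of the 120 s allowed; no verdict was reported.

**Last checks:** In both fixed cameras each flask lies on the outline of an upright flask at its ring's fitted centre, within about 2 to 3 mm by eye. The pixels around the beaker and the bottle had not changed. I left both blue look-alikes alone. The open gripper was clear above everything.

**What disagreed along the way:**
- **Finger tips:** In the pictures they sat about 20 to 30 mm farther back than the stated tool point. The first two closings on the 10 ml flask therefore caught its rim instead of its neck. I opened, went lower, and gripped the neck properly, and used the same correction for the others.
- **Camera fits:** The two fixed cameras differed by about 5 mm when used separately. The joint fit agreed with the wrist camera to within about 3 mm.
- **Finger opening:** It read about 1.5 to 2 mm above the true neck width each time.

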